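# Pull-test a stick antenna and put the batch away

## Robot

A 6-joint arm with a two-finger parallel gripper is mounted at the origin on the work surface. World frame = base frame: x ahead of the robot, y to its left, z up, the work surface at z = 0. Lengths are in m, angles in degrees, forces in N, time in s.
With the tool pointing down it reaches from about 0.4 to 0.825 m from the base axis. Payload 7 kg.
Tool frame: the origin (TCP) lies at the very end of the fingers, on their centre line; the grasp point (between the pads) lies 19 mm behind it; x points along the fingers, y is the direction in which the jaws open and shut, and the axes are right-handed (so a half turn about x gives the same grasp; the last joint's range is limited). The gripper opens to 88 mm and grips with 3 to 60 N. Pads are 19 mm wide; open, the fingers measure 130 mm over their backs; the gripper's body (78 mm by 193 mm) begins 47 mm behind the grasp point.
Start: joints at [82.454, 20.546, 0.682, 0, -70.136, -16.507], TCP at [0.275, 0.616, 0.227] pointing down, gripper open.
Joint ranges: [-176.03, 176.03], [-82.01, 121.73], [-58.28, 71.71], [-173.87, 95.51], [-174.79, -0.11], [-173.66, 173.66]. Speed limits (degrees/s): [136.94, 136.94, 172.46, 180, 180, 180].

## Interface

Orientations are given as [roll, pitch, yaw] about the fixed x, y, z axes, in that order (R = Rz(yaw) Ry(pitch) Rx(roll)).
In Python, from station import sensors, cams, finish_job gives the robot as it stands.
- The arm moves only by the tool servo_tool, never from a script. Its argument "commands" is a list of rows, each an object of numbers: "ax", "ay", "az": the turn, a rotation vector about the tool's x, y, z in degrees; "x", "y", "z": the shift along the tool's x, y, z in m; "gripper": the closure, from -1 (fully open) to 1 (shut). In form: [{"ax": .., "ay": .., "az": .., "x": .., "y": .., "z": .., "gripper": ..}, ...]. A call has 1 to 8 rows; each row shifts and turns the commanded pose from where the row before left it, along the tool's axes as they then stand; what a row does not reach is not made up. A row lasts 1/8 s, in which the tool goes at most 62.5 mm and 10.7 degrees, less where a joint would pass 70% of its speed; a pose out of reach is approached as far as the arm can. A call with a gripper value outside its range is refused whole. The fingers move at their own pace and stop on an object; "grip_force" is the grip in N (left out, the last holds). Time passes only in rows, so rows that do not move let the fingers close. It gives the time, the measured TCP pose, the force and the opening at its end, in the units of the state.
- sensors.observe(): the state, without advancing time (a new reading comes with each control period).
- cams.read_camera(name): name is "scene" or "side" or "wrist"; returns a dict with "color" (384x512x3 uint8, red, green, blue), "fovy" (degrees; the focal length in pixels is half the picture's height over the tangent of half this angle, whatever the lens; pixels are square), "cx", "cy" (the principal point, pixels), "dist_coeffs" ([k1, k2, p1, p2, k3] as OpenCV has them; the pictures are not rectified), "pose" (4x4, takes a point from camera to world coordinates); the wrist camera has in their place "mount" (4x4, takes a point from camera to tool coordinates, whose origin is the TCP and whose axes are the tool frame's). Camera axes: x right, y down, z forward; pixel columns grow to the right and rows downward; lengths in m; the calibration is good to about 2 mm. A picture is of the moment at which its call begins: read the wrist's pose just before it. There is no depth.
- finish_job(): hands the job in, once; it reports no verdict.
The state is a dict: "clock": time; "qpos": joint angles; "dq": joint speeds; "tau": joint torques, N m; "tcp_pos": TCP position; "orientation": TCP orientation; "contact_force": force on the tool from outside, world axes, zero at the start; "wrist_torque": the same for the moment, N m; "finger_gap": finger opening in m.
Only numpy, scipy, OpenCV 4.12 (cv2) and the standard library are available. Lean on these libraries where they do the work, as an engineer would, in place of code of your own. Each camera call takes 0.05 s, during which the arm holds its last target. There are 200 camera calls.

## Task

First pull-test one of the loose antennas on the mat, whichever you like: lay it in the tester's two forks with its cap and hinge block outside them, draw the paddle out until the pointer ring stands at the heavy test mark, keep it there for five seconds without ever pulling past the end of the scale, and let it back in. Only then pull the top drawer of the desktop unit out to its stop, lay every antenna from the mat and the tester in it, and shut the drawer fully; leave the router, mug, jar and screwdriver where they are.

Things in the scene. Friction and masses are not known exactly. Their poses are not given: they have to be found in the camera images.
- antenna1: flat black stick antenna, one of up to four alike, lying flat. 50 g. Along its own x: rod 100 long, 18 wide, 12 thick (x -50 to 50); ribbed tip cap 20 long, 32 wide, 16 thick (x 50 to 70); hinge block 22 long, 32 wide, 16 thick (x -72 to -50); brass stub 11 diameter to x -82. Origin: middle of the rod, at the underside of cap and block (the rod's underside is 2 higher); z up, x towards the cap
- antenna2: another such antenna, same shape and origin (see antenna1)
- antenna3: another such antenna, same shape and origin (see antenna1)
- antenna4: another such antenna, same shape and origin (see antenna1)
- tester: bench pull tester, fixed: grey base plate 75 (x) x 302 (y) x 12 thick. Its own +y is the pull direction. At its -y end stands a fixed steel fork plate (10 thick, slot 24 wide), a second alike stands on the sliding gauge. Origin: under the base, z up; the plate runs from y -172 to 130
- nest (a point): seat of the antenna, fixed, tester's axes: midway between the forks at rest, on the level of both slot floors (38 above the table), where the rod's underside rests (antenna origin 2 below this). The antenna lies along the tester's y, either way round; it may sit up to 5 off along y, as the forks' outer faces are 90 apart at rest and the rod is 100 long
- fork (a point): top of the fixed fork, 66 above the table, 40 towards the tester's -y from the nest. Both forks: slot 24 wide for the 18 rod, mouth flared to about 41, 49 wide outside; 70 is free between the forks and 26 clear under the rod there, for fingers
- gauge: sliding part of the tester: the second fork and a light-grey spring-gauge barrel (28 diameter, 110 long, along y). Free to slide 30 along the tester's +y with a faint return spring (under 1 N); origin as the tester's when home. With an antenna in place it slides about 10 until the antenna is taut; then the gauge spring stretches
- pullrod (a joint): draw of the gauge: how far the pull rod stands out of the barrel, m, 0 at rest, 0.040 at the test mark (15 N), end of scale 0.050, hard stop at 0.060. Spring 375 N/m; springs back when let go
- paddle (a point): middle of the top edge of the black upright paddle on the end of the pull rod, 32 (x) x 14 (y, pull direction) x 64 tall, top 96 above the table; only the thin rod (at 46 height) joins it towards the barrel, whose end is 45 away. Pull it along the tester's +y
- pointer (a point): top of the dark pointer ring that rides round the barrel with the pull rod
- testmark (a point): top of the heavy black band round the barrel, the test mark; the pointer ring covers it at a draw of 0.040. Thin ticks every 5 mm from 0 to 50 draw
- unit_drawer0 (a joint): top drawer of the two-drawer desktop unit, m: 0 shut, 0.1816 out at its stop; slides out along the unit's own -x; friction about 1 N, stays where left. It may start a little open
- unit_front (a point): middle of the front edge of the top of the grey desktop drawer unit (fixed, 260 deep x 260 wide x 140 high, two white drawer fronts 15 thick), in the unit's own axes: its front faces -x, y along the front, z up
- unit_drawer0_handle (a point): middle of the top drawer's bar handle: steel bar 11 diameter, 120 long along the unit's y, 35 out from the drawer front, 102 above the table; moves with the drawer
- drawer_in (a point): centre of the top drawer's inner floor, moves with the drawer, the unit's axes (80 above the table). Inside 215 (x) x 218 (y), walls 38 high, 6 thick; drawn to the stop, the front 175 of its length (x -107 to 68) is clear of the unit's top
- router: bystander: black wireless router with two upright antennas, loose, 150 x 220 x 37 (190 with antennas); origin under its centre
- mug: bystander: white mug, 80 diameter, 95 high, loose; origin under its centre
- jar: bystander: small jar, 64 diameter, 75 high, loose; origin under its centre
- screwdriver: bystander: screwdriver 200 long lying on the desk, loose; origin under its middle
Things that resemble listed ones, but are neither listed nor needed, are in the scene too. What is shaped like the antenna4 but white is not meant. Leave any purple look-alike of the antenna3 alone.

How it is judged:
By the outcome, as a careful person would: the job done as asked, in the order asked, and still so for the second after the job is handed in, with the robot touching nothing.
Of antenna1, antenna2, antenna3, antenna4 only 2 to 4 are there at a start; the rules pass over those that are not, and their reading is None.
At some moment in a run one of antenna1, antenna2, antenna3, antenna4 may be knocked a few centimetres aside while the robot is not near it.
Once in a run the grip may slacken for a moment while it holds something.
It also fails if it takes over 210 s, if anything falls off the work surface, if the arm or the gripper's body presses on something with over 40 N, if the wrist force passes 120 N, or if a joint passes its speed limit or range.

## Working session

There is one attempt and no reset: what is moved stays moved. The work goes in short steps, Python scripts to look and compute and a tool call to move; the robot and the scene stay as the last step left them, time stands still between calls to the robot, and variables do not carry over. Pictures are saved under pics/ and viewed, about 12 in all and at most 16, crops included, and the job is handed in when it is done.

Besides the shell and the picture viewer there is one more tool, called after "Call:" in YAML: its name, and indented under it one key for each argument. servo_tool: Moves the arm, as the interface text tells. Its arguments: {"type":"object","properties":{"commands":{"type":"array","items":{"type":"object","properties":{"ax":{"type":"number"},"ay":{"type":"number"},"az":{"type":"number"},"x":{"type":"number"},"y":{"type":"number"},"z":{"type":"number"},"gripper":{"type":"number"}}}},"grip_force":{"type":"number"}},"required":["commands"]}

```bash
ls; mkdir -p pics; cat > h.py <<'E'
import numpy as np,cv2,json
from station import sensors,cams,finish_job
from scipy.spatial.transform import Rotation as R
def toolT(s=None):
    s=s or sensors.observe(); T=np.eye(4); T[:3,:3]=R.from_euler('xyz',s['orientation'],degrees=True).as_matrix(); T[:3,3]=s['tcp_pos']; return T
def grab(name,save=None):
    T=toolT(); c=cams.read_camera(name)
    P=c['pose'] if name!='wrist' else T@np.array(c['mount'])
    f=192/np.tan(np.radians(c['fovy'])/2)
    K=np.array([[f,0,c['cx']],[0,f,c['cy']],[0,0,1]]); d=dict(P=np.array(P),K=K,D=np.array(c['dist_coeffs'],float),im=c['color'][:,:,::-1].copy())
    np.savez('last_%s.npz'%name,**d)
    if save: cv2.imwrite('pics/'+save,d['im'])
    return d
def load(name): return dict(np.load('last_%s.npz'%name))
def ray(d,uv):
    n=cv2.undistortPoints(np.array(uv,float).reshape(-1,1,2),d['K'],d['D'])[:,0]
    v=np.c_[n,np.ones(len(n))]@d['P'][:3,:3].T; return d['P'][:3,3],v
def onz(d,uv,z):
    o,v=ray(d,uv); return o+v*((z-o[2])/v[:,2])[:,None]
def proj(d,X):
    Ti=np.linalg.inv(d['P']); X=np.atleast_2d(X); 
    p,_=cv2.projectPoints(X.astype(float),cv2.Rodrigues(Ti[:3,:3])[0],Ti[:3,3],d['K'],d['D']); return p[:,0]
def tri(d1,p1,d2,p2):
    A=[];b=[]
    for d,p in((d1,p1),(d2,p2)):
        o,v=ray(d,[p]); v=v[0]/np.linalg.norm(v[0]); M=np.eye(3)-np.outer(v,v); A.append(M); b.append(M@o)
    return np.linalg.lstsq(np.vstack(A),np.hstack(b),rcond=None)[0]
E
python3 - <<'E'
from h import *
print(sensors.observe())
a=grab('scene');b=grab('side');w=grab('wrist','w0.png')
for n,d in(('sc',a),('si',b)):
    print(n,d['P'][:3,3],d['P'][:3,2]); cv2.imwrite('pics/%s0.png'%n,cv2.resize(d['im'],(800,600),interpolation=cv2.INTER_CUBIC))
E
```

```text
pics
{'clock': 0.0, 'qpos': array([ 8.24546832e+01,  2.05917720e+01,  6.34274279e-01, -2.15293489e-02,
       -7.01341116e+01, -1.65067811e+01]), 'dq': array([-0.06101488, -0.02717286,  0.00035435, -0.05977574, -0.07931417,
       -0.03459198]), 'tau': array([ 2.21019204e-04, -5.82716596e+01,  2.93053347e+01,  6.99751407e+00,
        6.99750308e-03, -1.34531742e-04]), 'tcp_pos': array([0.27492742, 0.61594954, 0.22561824]), 'orientation': array([  94.05040117,   89.90618088, -110.00902903]), 'contact_force': array([ 0.97131641, -0.35170308, -0.05301683]), 'wrist_torque': array([-0.00757198, -0.01211737,  0.01579979]), 'finger_gap': 0.08739420610613767}
sc [0.84807932 0.74476277 1.20905978] [-0.25886717 -0.53831079 -0.80200329]
si [-0.1349615  -0.75264999  1.09572928] [ 0.42388673  0.55060083 -0.71913752]
```

View pics/sc0.png

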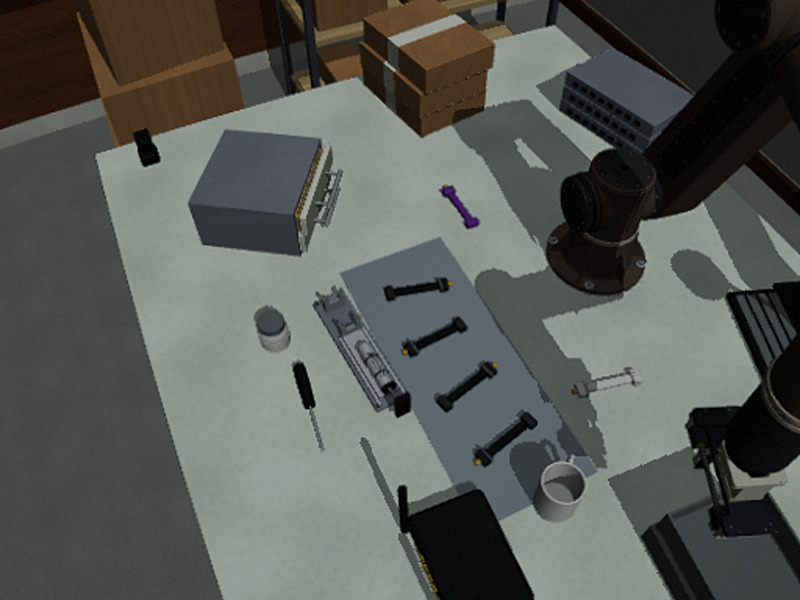

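View pics/si0.png

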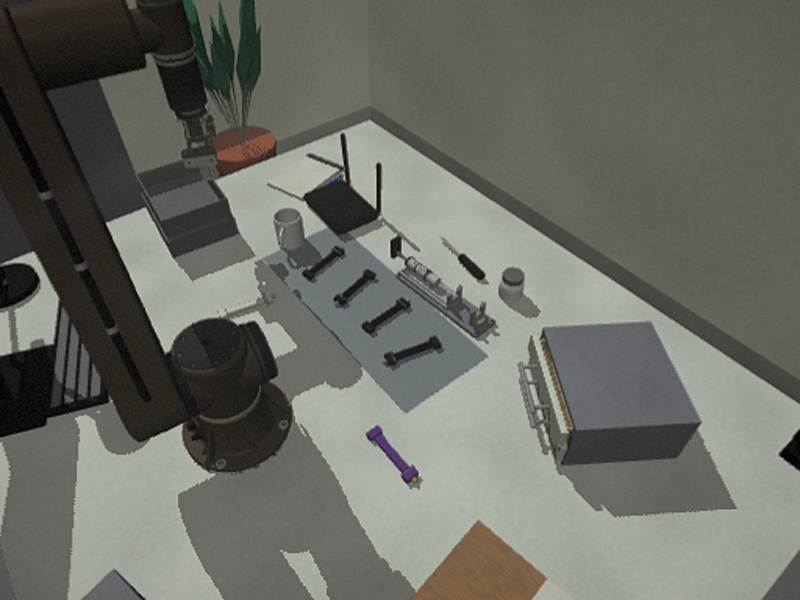

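```bash
python3 - <<'E'
from h import *
a=load('scene');b=load('side')
def crop(d,x0,y0,x1,y1):
    return cv2.resize(d['im'][y0:y1,x0:x1],(400,300),interpolation=cv2.INTER_CUBIC)
# crops of 100x75 at 4x
m=np.vstack([np.hstack([crop(a,185,180,285,255),crop(b,235,145,335,220)]),np.hstack([crop(a,155,80,255,155),crop(b,310,200,410,275)])])
cv2.imwrite('pics/crop1.png',m)
for n,d in(('sc',a),('si',b)):
    g=d['im'].max(2); k=(g<48).astype(np.uint8)
    cn,_,st,ce=cv2.connectedComponentsWithStats(k)[0:4]
    for i in range(1,cn):
        if 150<st[i][4]<900: 
            ys,xs=np.where(_==i); X=onz(d,np.c_[xs,ys],0.010)
            r=cv2.minAreaRect(X[:,:2].astype(np.float32)*1000)
            if max(r[1])>120 and max(r[1])<190: print(n,ce[i].round(),st[i][4],np.round(r[0]),np.round(r[1]),round(r[2]))
E
```

```text
sc [93. 94.] 254 [ 882. -849.] [ 50. 159.] 1
sc [265. 185.] 250 [430. -85.] [ 40. 143.] 75
sc [278. 215.] 287 [450.  46.] [145.  38.] 5
sc [298. 247.] 313 [444. 180.] [147.  36.] 14
sc [323. 280.] 343 [433. 316.] [146.  34.] 14
si [ 10. 181.] 535 [-268.  772.] [177.  94.] 78
si [246. 202.] 166 [443.  44.] [145.  37.] 5
si [264. 224.] 188 [423. -90.] [ 36. 141.] 76
```

View pics/crop1.png

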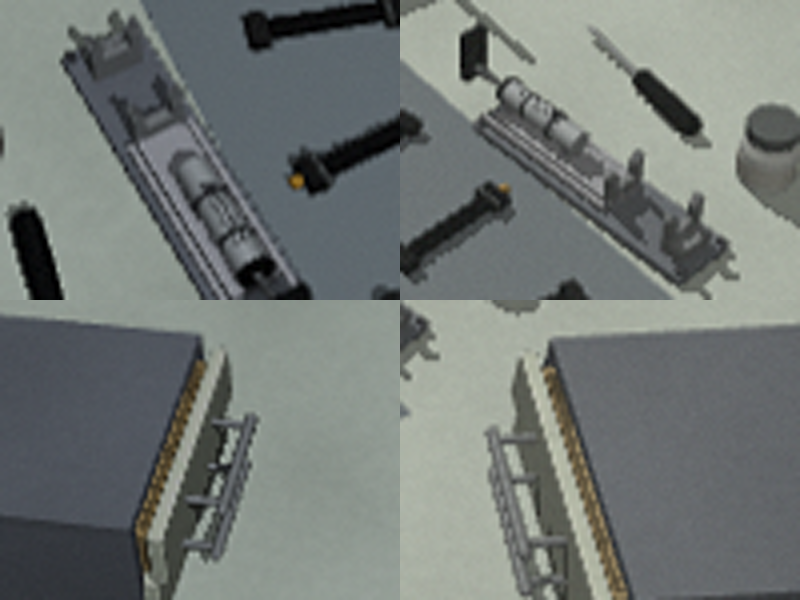

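```bash
python3 - <<'E'
from h import *
a=load('scene');b=load('side'); np.set_printoptions(precision=3,suppress=True)
S=lambda x,y:(185+x/4,180+y/4); T=lambda x,y:(235+(x-400)/4,145+y/4)
U=lambda x,y:(155+x/4,80+(y-300)/4); V=lambda x,y:(310+(x-400)/4,200+(y-300)/4)
for n,p,q,z in[('fix',S(104,18),T(684,212),.066),('gfork',S(150,82),T(622,171),.066),('paddle',(402/1.5625,392/1.5625),T(475,30),.096),
 ('hA',U(252,418),V(493,430),.102+.005),('hB',U(222,552),V(522,592),.107),('frontL',U(200,335),V(552,340),.14),('frontR',U(135,528),V(630,600),.14)]:
    print(n,onz(a,[p],z)[0,:2],onz(b,[q],z)[0,:2],tri(a,p,b,q))
for n,p,q in [('A',(391,293),(446,285)),('B',(459,325),(408,348)),('C',(443,402),(489,369)),('D',(529,421),(483,457))]:
    c,h=onz(a,[np.array(p)/1.5625,np.array(q)/1.5625],.012)[:,:2]; print(n,'cap',c,'hinge',h)
E
```

```text
fix [ 0.615 -0.126] [ 0.603 -0.125] [ 0.61  -0.125  0.063]
gfork [ 0.605 -0.049] [ 0.593 -0.047] [ 0.6   -0.047  0.063]
paddle [0.59  0.182] [0.591 0.184] [0.59  0.183 0.098]
hA [ 0.471 -0.412] [ 0.535 -0.322] [ 0.492 -0.348  0.168]
hB [ 0.558 -0.265] [ 0.437 -0.444] [ 0.52  -0.398 -0.037]
frontL [ 0.483 -0.506] [ 0.623 -0.301] [ 0.525 -0.36   0.264]
frontR [ 0.623 -0.294] [ 0.476 -0.508] [ 0.587 -0.463 -0.035]
A cap [ 0.486 -0.097] hinge [ 0.365 -0.064]
B cap [0.39  0.044] hinge [0.514 0.05 ]
C cap [0.506 0.195] hinge [0.386 0.168]
D cap [0.374 0.305] hinge [0.492 0.332]
```

```bash
cat >> h.py <<'E'
np.set_printoptions(precision=4,suppress=True)
def plan(xyz,jaw=None,T=None):
    "tool-frame shift to xyz; turns: level fix and ax so that tool y lies along world angle jaw (mod 180)"
    T=toolT() if T is None else T
    s=T[:3,:3].T@(np.array(xyz)-T[:3,3]); out='shift x %.4f y %.4f z %.4f'%tuple(s)
    if jaw is not None:
        y=T[:3,1]; cur=np.degrees(np.arctan2(y[1],y[0])); d=(jaw-cur+90)%180-90
        out+=' ax %.1f (other %.1f) q6 %.0f'%(-d,-d+(180 if d>0 else -180),sensors.observe()['qpos'][5])
    print(out)
E
python3 - <<'E'
from h import *
T=toolT();print(T)
plan([0.435,-0.04,0.30],75)
w=load('wrist');
E
```

```text
[[-0.0004 -0.4076 -0.9132  0.275 ]
 [-0.0011 -0.9132  0.4076  0.6161]
 [-1.      0.0012 -0.0001  0.2259]
 [ 0.      0.      0.      1.    ]]
shift x -0.0735 y 0.5340 z -0.4135 ax -9.1 (other 170.9) q6 -17
```

View pics/w0.png

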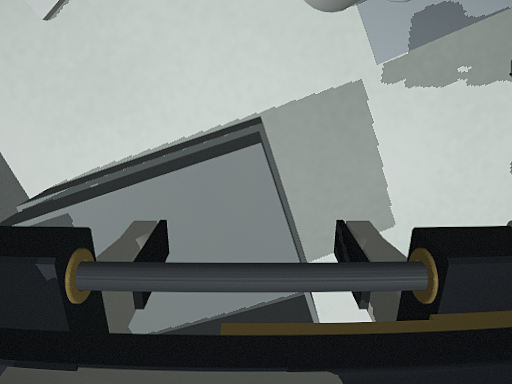

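Call:
servo_tool:
  commands:
    - {"x": -0.02, "y": 0.035, "z": -0.025, "gripper": -1}
    - {"x": -0.02, "y": 0.04, "z": -0.028}
    - {"x": -0.02, "y": 0.04, "z": -0.028}
    - {"x": -0.013, "y": 0.04, "z": -0.028}
    - {"y": 0.04, "z": -0.028}
    - {"y": 0.04, "z": -0.028}
    - {"y": 0.04, "z": -0.028}
    - {"y": 0.04, "z": -0.028}

```text
validation failed for argument at $.co...
```

Call:
servo_tool:
  commands:
    - {"y": 0.04, "z": -0.028}
    - {"y": 0.04, "z": -0.028}
    - {"y": 0.04, "z": -0.028}
    - {"y": 0.04, "z": -0.028}
    - {"y": 0.04, "z": -0.028}
    - {"y": 0.038, "z": -0.028}
    - {"ax": -9}
    - {}

```text
validation failed for argument at $.co...
```

```bash
python3 - <<'E'
from h import *
w=grab('wrist');T=toolT();print(T[:3,3],sensors.observe()['clock'],sensors.observe()['contact_force'])
cv2.imwrite('pics/w1.png',cv2.resize(w['im'],(800,600),interpolation=cv2.INTER_CUBIC))
E
```

```text
[0.275  0.6161 0.226 ] 0.2 [ 0.9179  0.1131 -0.4297]
```

View pics/w1.png

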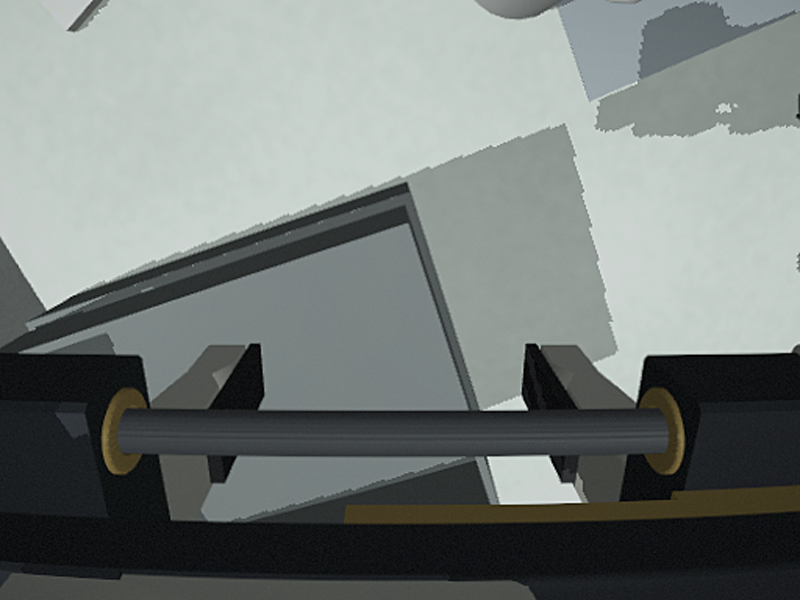

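The picture shows only the start pose: the arm had not moved because the rows were refused. I'll resend them with every field filled in.

Call:
servo_tool:
  commands:
    - {"ax": 0, "ay": 0, "az": 0, "x": -0.02, "y": 0.035, "z": -0.025, "gripper": -1}
    - {"ax": 0, "ay": 0, "az": 0, "x": -0.02, "y": 0.04, "z": -0.028, "gripper": -1}
    - {"ax": 0, "ay": 0, "az": 0, "x": -0.02, "y": 0.04, "z": -0.028, "gripper": -1}
    - {"ax": 0, "ay": 0, "az": 0, "x": -0.013, "y": 0.04, "z": -0.028, "gripper": -1}
    - {"ax": 0, "ay": 0, "az": 0, "x": 0, "y": 0.04, "z": -0.028, "gripper": -1}
    - {"ax": 0, "ay": 0, "az": 0, "x": 0, "y": 0.04, "z": -0.028, "gripper": -1}
    - {"ax": 0, "ay": 0, "az": 0, "x": 0, "y": 0.04, "z": -0.028, "gripper": -1}
    - {"ax": 0, "ay": 0, "az": 0, "x": 0, "y": 0.04, "z": -0.028, "gripper": -1}

```text
clock: 1.2
tcp_pos: [0.3485, 0.237, 0.2997]
orientation: [-90.1, 90.0, 65.9]
contact_force: [1.1, -0.1, -0.4]
finger_gap: 0.0874
```

Call:
servo_tool:
  commands:
    - {"ax": 0, "ay": 0, "az": 0, "x": 0, "y": 0.04, "z": -0.029, "gripper": -1}
    - {"ax": 0, "ay": 0, "az": 0, "x": 0, "y": 0.04, "z": -0.029, "gripper": -1}
    - {"ax": 0, "ay": 0, "az": 0, "x": 0, "y": 0.04, "z": -0.029, "gripper": -1}
    - {"ax": 0, "ay": 0, "az": 0, "x": 0, "y": 0.04, "z": -0.029, "gripper": -1}
    - {"ax": 0, "ay": 0, "az": 0, "x": 0, "y": 0.04, "z": -0.029, "gripper": -1}
    - {"ax": 0, "ay": 0, "az": 0, "x": 0, "y": 0.037, "z": -0.029, "gripper": -1}
    - {"ax": -9, "ay": 0, "az": 0, "x": 0, "y": 0, "z": 0, "gripper": -1}
    - {"ax": 0, "ay": 0, "az": 0, "x": 0, "y": 0, "z": 0, "gripper": -1}

```text
clock: 2.2
tcp_pos: [0.4107, -0.0493, 0.2994]
orientation: [6.3, 90.0, 171.1]
contact_force: [1.1, -0.2, 1.0]
finger_gap: 0.0873
```

```bash
python3 - <<'E'
from h import *
w=grab('wrist');T=toolT();print(T[:3,3],sensors.observe()['clock'],sensors.observe()['contact_force'])
cv2.imwrite('pics/w2.png',cv2.resize(w['im'],(800,600),interpolation=cv2.INTER_CUBIC))
E
```

```text
[ 0.4107 -0.0488  0.2995] 2.25 [ 0.6741  0.4653 -0.0203]
```

View pics/w2.png

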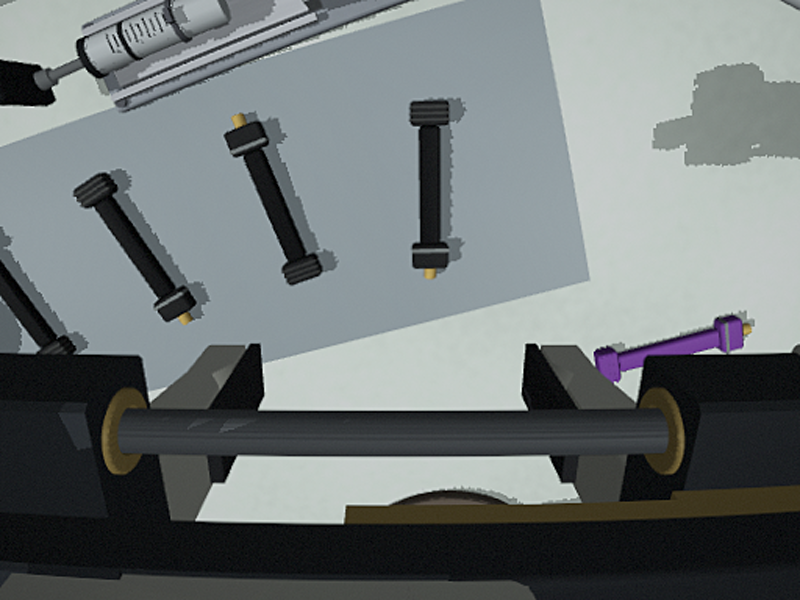

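```bash
cat > ant.py <<'E'
from h import *
def ants(name='wrist',z=.012,d=None,mn=250,rmax=0.9):
    "black sticks: yields (rod middle xy, angle towards cap)"
    d=d or load(name); im=d['im']; k=((im.max(2)<62)&(np.ptp(im.astype(int),axis=2)<25)).astype(np.uint8)
    if name=='wrist': k[222:]=0
    n,l,st,ce=cv2.connectedComponentsWithStats(k); res=[]
    hsv=cv2.cvtColor(im,cv2.COLOR_BGR2HSV); br=(hsv[...,0]>12)&(hsv[...,0]<30)&(hsv[...,1]>120)&(hsv[...,2]>90)
    ys,xs=np.where(br); B=onz(d,np.c_[xs,ys],z)[:,:2] if len(xs) else np.zeros((0,2))
    for i in range(1,n):
        if st[i][4]<100: continue
        ys,xs=np.where(l==i); X=onz(d,np.c_[xs,ys],z)[:,:2]
        c,s,a=cv2.minAreaRect((X*1000).astype(np.float32)); c=np.array(c)/1000
        if not(105<max(s)<165 and 24<min(s)<60): continue
        if s[0]<s[1]: a+=90
        u=np.array([np.cos(np.radians(a)),np.sin(np.radians(a))])
        # brass side
        r=(B-c); t=r@u; o=abs(r@np.array([-u[1],u[0]])); m=(o<.015)&(abs(t)<.1)&(abs(t)>.05)
        sg=np.sign(np.median(t[m])) if m.any() else 0
        if sg>0: a+=180;u=-u
        c0=c-u*(-.001) # black span -72..70
        print(name,'mid',c0.round(4),'ang->cap %.1f'%((a+180)%360-180),'len',np.round(s),'brass',m.sum(),'px',ce[i].round())
E
python3 - <<'E'
from ant import *
ants(); ants('scene')
w=load('wrist')
for n,p,z in[('paddle',(25,68),.096),('barrelend',(85,57),.046+.014),('ring?',(125,40),.06)]:
    print(n,onz(w,[np.array(p)*.64],z)[0])
for n,c,h in [('A',(430,112),(430,256)),('B',(302,268),(246,138)),('C',(95,190),(175,303))]:
    c,h=onz(w,np.array([c,h])*.64,.014)[:,:2]; e=c-h;print(n,c,h,np.linalg.norm(e),(c+h)/2,np.degrees(np.arctan2(e[1],e[0])))
plan([.425,-.081,.1],90-15)
E
```

```text
wrist mid [ 0.4367 -0.0882] ang->cap -13.9 len [ 30. 123.] brass 40 px [275. 109.]
wrist mid [0.4461 0.0459] ang->cap -175.6 len [141.  35.] brass 54 px [175. 130.]
wrist mid [0.4447 0.1804] ang->cap 14.1 len [141.  39.] brass 37 px [ 86. 157.]
scene mid [ 0.0346 -0.587 ] ang->cap 9.3 len [112.  40.] brass 0 px [298.  73.]
scene mid [ 0.8814 -0.8444] ang->cap 90.5 len [ 50. 161.] brass 0 px [93. 94.]
scene mid [ 0.4306 -0.0844] ang->cap -13.8 len [ 41. 145.] brass 5 px [266. 185.]
scene mid [0.4495 0.0451] ang->cap -175.1 len [146.  43.] brass 7 px [278. 215.]
scene mid [0.446  0.1807] ang->cap 13.6 len [146.  40.] brass 5 px [298. 247.]
scene mid [0.743  0.0393] ang->cap 84.8 len [109.  25.] brass 0 px [194. 246.]
scene mid [0.4363 0.3164] ang->cap -166.6 len [152.  37.] brass 10 px [323. 281.]
paddle [0.5902 0.1599 0.096 ]
barrelend [0.5932 0.1345 0.06  ]
ring? [0.595 0.101 0.06 ]
A [ 0.4861 -0.101 ] [ 0.3688 -0.0714] 0.12102556442277661 [ 0.4274 -0.0862] -14.124858147109611
B [0.3879 0.0403] [0.5067 0.0508] 0.11928654203995621 [0.4473 0.0455] -174.91952362891845
C [0.5025 0.1932] [0.3871 0.1632] 0.1191865983922528 [0.4448 0.1782] 14.582459568212524
shift x 0.1995 y 0.0273 z -0.0223 ax -0.3 (other 179.7) q6 54
```

Wrist view: the four black antennas, each with brass at the hinge, are at about (430,185), (272,205), (135,245) and (20,300). The purple look-alike is at (670,345). The white look-alike is not in this view; in the scene view it is at (605,383). I choose the black one at (430,185), rod middle about (0.428, -0.086).

Call:
servo_tool:
  commands:
    - {"ax": 0, "ay": 0, "az": 0, "x": 0.045, "y": 0.016, "z": -0.013, "gripper": -0.2}
    - {"ax": 0, "ay": 0, "az": 0, "x": 0.045, "y": 0.015, "z": -0.013, "gripper": -0.2}
    - {"ax": 0, "ay": 0, "az": 0, "x": 0.045, "y": 0, "z": 0, "gripper": -0.2}
    - {"ax": 0, "ay": 0, "az": 0, "x": 0.045, "y": 0, "z": 0, "gripper": -0.2}
    - {"ax": 0, "ay": 0, "az": 0, "x": 0.045, "y": 0, "z": 0, "gripper": -0.2}
    - {"ax": 0, "ay": 0, "az": 0, "x": 0.035, "y": 0, "z": 0, "gripper": -0.2}
    - {"ax": 0, "ay": 0, "az": 0, "x": 0.022, "y": 0, "z": 0, "gripper": -0.2}
    - {"ax": 0, "ay": 0, "az": 0, "x": 0.014, "y": 0, "z": 0, "gripper": -0.2}
  grip_force: 25

```text
clock: 3.25
tcp_pos: [0.4276, -0.0845, 0.0025]
orientation: [30.1, 89.9, -165.1]
contact_force: [0.8, 0.9, 0.5]
finger_gap: 0.0522
```

Call:
servo_tool:
  commands:
    - {"ax": 0, "ay": 0, "az": 0, "x": 0, "y": 0, "z": 0, "gripper": 0.9}
    - {"ax": 0, "ay": 0, "az": 0, "x": 0, "y": 0, "z": 0, "gripper": 0.9}
    - {"ax": 0, "ay": 0, "az": 0, "x": 0, "y": 0, "z": 0, "gripper": 0.9}
    - {"ax": 0, "ay": 0, "az": 0, "x": 0, "y": 0, "z": 0, "gripper": 0.9}

```text
clock: 3.75
tcp_pos: [0.4283, -0.0853, 0.0042]
orientation: [-152.7, 89.9, 12.3]
contact_force: [-1.3, -1.6, 0.5]
finger_gap: 0.0182
```

Call:
servo_tool:
  commands:
    - {"ax": 0, "ay": 0, "az": 0, "x": -0.02, "y": 0, "z": 0, "gripper": 0.9}
    - {"ax": 10.3, "ay": 0, "az": 0, "x": -0.03, "y": 0, "z": 0, "gripper": 0.9}
    - {"ax": 10.3, "ay": 0, "az": 0, "x": -0.03, "y": 0, "z": 0, "gripper": 0.9}
    - {"ax": 10.3, "ay": 0, "az": 0, "x": -0.03, "y": 0, "z": 0, "gripper": 0.9}
    - {"ax": 10.3, "ay": 0, "az": 0, "x": -0.03, "y": 0, "z": 0, "gripper": 0.9}
    - {"ax": 10.3, "ay": 0, "az": 0, "x": -0.03, "y": 0, "z": 0, "gripper": 0.9}
    - {"ax": 10.3, "ay": 0, "az": 0, "x": -0.03, "y": 0, "z": 0, "gripper": 0.9}
    - {"ax": 10.3, "ay": 0, "az": 0, "x": 0, "y": 0, "z": 0, "gripper": 0.9}

```text
clock: 4.75
tcp_pos: [0.4291, -0.0853, 0.2063]
orientation: [-82.8, 89.7, 9.7]
contact_force: [0.5, -0.3, -1.7]
finger_gap: 0.0176
```

```bash
python3 - <<'E'
from h import *
plan([.598,.045,.21],3.7); print(sensors.observe()['finger_gap'])
E
```

```text
shift x -0.0028 y -0.1744 z 0.1229 ax -1.2 (other 178.8) q6 -12
0.01759818893635479
```

Call:
servo_tool:
  commands:
    - {"ax": 0, "ay": 0, "az": 0, "x": 0, "y": -0.03, "z": 0.02, "gripper": 0.9}
    - {"ax": 0, "ay": 0, "az": 0, "x": 0, "y": -0.03, "z": 0.022, "gripper": 0.9}
    - {"ax": 0, "ay": 0, "az": 0, "x": 0, "y": -0.03, "z": 0.022, "gripper": 0.9}
    - {"ax": 0, "ay": 0, "az": 0, "x": 0, "y": -0.03, "z": 0.022, "gripper": 0.9}
    - {"ax": 0, "ay": 0, "az": 0, "x": 0, "y": -0.03, "z": 0.022, "gripper": 0.9}
    - {"ax": 0, "ay": 0, "az": 0, "x": 0, "y": -0.024, "z": 0.015, "gripper": 0.9}
    - {"ax": 0, "ay": 0, "az": 0, "x": 0, "y": 0, "z": 0, "gripper": 0.9}
    - {"ax": 0, "ay": 0, "az": 0, "x": 0, "y": 0, "z": 0, "gripper": 0.9}

```text
clock: 5.75
tcp_pos: [0.5949, 0.0458, 0.2033]
orientation: [96.4, 90.0, -170.7]
contact_force: [-0.4, -1.1, 0.1]
finger_gap: 0.0177
```

```bash
python3 - <<'E'
from h import *
w=grab('wrist');T=toolT();print(T,sensors.observe()['clock'],sensors.observe()['contact_force'])
cv2.imwrite('pics/w3.png',cv2.resize(w['im'],(800,600),interpolation=cv2.INTER_CUBIC))
E
```

```text
[[-0.0004 -0.9988 -0.0493  0.5949]
 [-0.     -0.0493  0.9988  0.0456]
 [-1.      0.0004  0.      0.2036]
 [ 0.      0.      0.      1.    ]] 5.8 [ 0.1946 -0.5161 -0.3202]
```

View pics/w3.png

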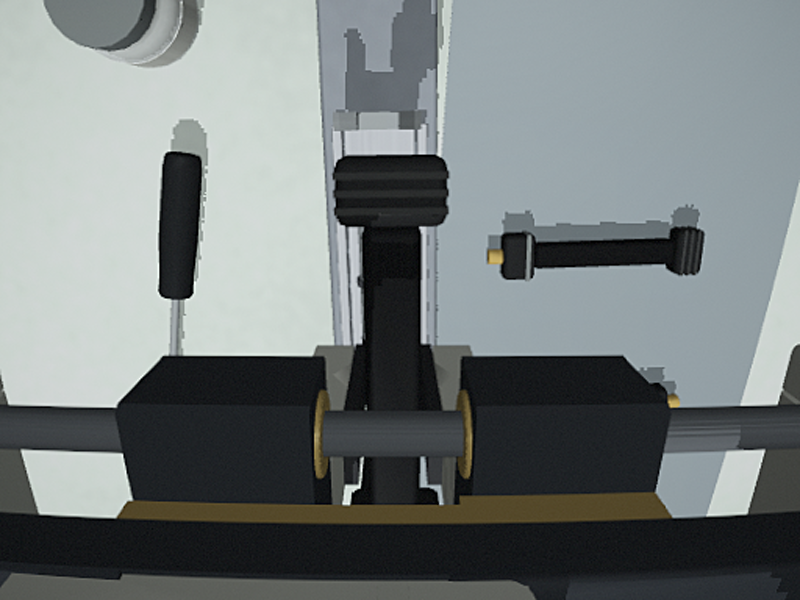

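```bash
python3 - <<'E'
from h import *
w=load('wrist')
P=lambda p,z:onz(w,np.array(p)*.64,z)[:,:2]
print('gfork',P([(380,120),(333,118),(427,118)],.066))
L=P([(317,2),(334,330)],.012); Rr=P([(441,2),(437,330)],.012); print(L,Rr)
for e in(L,Rr): d=e[0]-e[1]; print(np.degrees(np.arctan2(-d[1],-d[0])))
print('held cap', P([(391,160),(391,222)],.215))
E
```

```text
gfork [[ 0.6046 -0.0335]
 [ 0.6302 -0.0333]
 [ 0.5792 -0.0358]]
[[ 0.6476 -0.1023]
 [ 0.6329  0.1133]] [[ 0.5716 -0.1059]
 [ 0.5587  0.1097]]
93.90097406425635
93.44463878456585
held cap [[ 0.5977 -0.0227]
 [ 0.5968 -0.0055]]
```

Call:
servo_tool:
  commands:
    - {"ax": -0.9, "ay": 0, "az": 0, "x": 0, "y": -0.009, "z": -0.025, "gripper": 0.9}
    - {"ax": 0, "ay": 0, "az": 0, "x": 0, "y": 0, "z": -0.03, "gripper": 0.9}
    - {"ax": 0, "ay": 0, "az": 0, "x": 0, "y": 0, "z": -0.02, "gripper": 0.9}
    - {"ax": 0, "ay": 0, "az": 0, "x": 0, "y": 0, "z": 0, "gripper": 0.9}
    - {"ax": 0, "ay": 0, "az": 0, "x": 0, "y": 0, "z": 0, "gripper": 0.9}

```text
clock: 6.42
tcp_pos: [0.6089, -0.0283, 0.2038]
orientation: [-60.5, 90.0, 33.2]
contact_force: [-0.6, -0.1, -0.8]
finger_gap: 0.0176
```

```bash
python3 - <<'E'
from h import *
w=grab('wrist');T=toolT();print(T,sensors.observe()['clock'],sensors.observe()['contact_force'],w['P'])
a=grab('scene')
cv2.imwrite('pics/w4.png',np.hstack([cv2.resize(w['im'][:260,100:412],(468,390),interpolation=cv2.INTER_CUBIC),cv2.resize(a['im'][170:260,185:260],(325,390),interpolation=cv2.INTER_CUBIC)]))
E
```

```text
[[ 0.0003 -0.9979 -0.0653  0.609 ]
 [ 0.0002 -0.0653  0.9979 -0.028 ]
 [-1.     -0.0003  0.0002  0.2037]
 [ 0.      0.      0.      1.    ]] 6.475 [-0.3096 -0.0861 -0.5235] [[-0.9979 -0.0622 -0.0173  0.6127]
 [-0.0645  0.9538  0.2936 -0.107 ]
 [-0.0017  0.2941 -0.9558  0.3614]
 [ 0.      0.      0.      1.    ]]
```

View pics/w4.png

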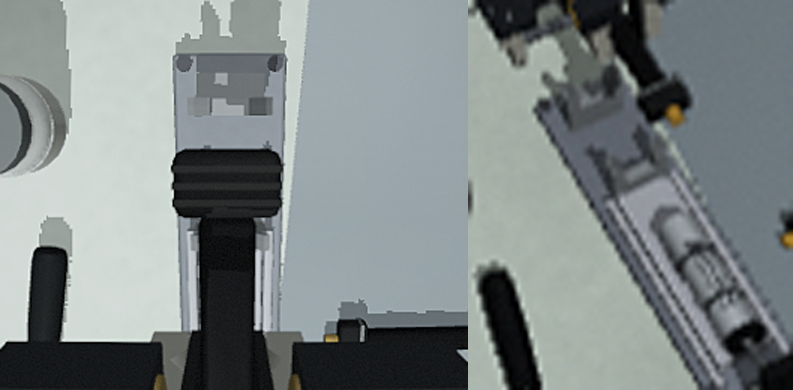

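```bash
python3 - <<'E'
from h import *
w=load('wrist')
P=lambda p,z:onz(w,np.array([(100+x/1.5,y/1.5) for x,y in p]),z)[:,:2]
print('fix',P([(230,97),(230,115),(188,105),(272,105)],.066))
print('end',P([(175,57),(285,57)],.012))
print('gfork',P([(262,220),(262,235)],.066))
E
```

```text
fix [[ 0.612  -0.1178]
 [ 0.6114 -0.108 ]
 [ 0.6354 -0.112 ]
 [ 0.5881 -0.115 ]]
end [[ 0.6495 -0.1427]
 [ 0.5777 -0.1474]]
gfork [[ 0.5882 -0.0487]
 [ 0.5875 -0.0395]]
```

```bash
python3 - <<'E'
from h import *
a=load('scene');b=load('side')
u=np.array([np.cos(np.radians(93.7)),np.sin(np.radians(93.7))]); n=np.array([u[1],-u[0]])
for fy,fx in((-.113,.6117),(-.126,.6117)):
  for f,s in(('fix',0),('g',.08)):
    c=np.array([fx,fy])+u*s
    for e in(-1,1):
      X=np.array([[*(c+n*.0205*e+u*t),z] for z in(.066,) for t in(-.005,.005)])
      pa=(proj(a,X)-[185,180])*4; pb=(proj(b,X)-[235,145])*4+[400,0]
      print(fy,f,e,pa.round().tolist(),pb.round().tolist())
im=np.hstack([cv2.resize(cv2.imread('pics/crop1.png')[:300,:400],(800,600))[:500,:500],])
E
```

```text
-0.113 fix -1 [[133.0, 14.0], [138.0, 23.0]] [[672.0, 214.0], [664.0, 208.0]]
-0.113 fix 1 [[88.0, 33.0], [93.0, 42.0]] [[701.0, 193.0], [693.0, 188.0]]
-0.113 g -1 [[176.0, 83.0], [182.0, 91.0]] [[612.0, 170.0], [605.0, 165.0]]
-0.113 g 1 [[130.0, 103.0], [136.0, 112.0]] [[641.0, 150.0], [634.0, 145.0]]
-0.126 fix -1 [[127.0, 3.0], [132.0, 12.0]] [[681.0, 222.0], [673.0, 216.0]]
-0.126 fix 1 [[83.0, 22.0], [88.0, 31.0]] [[710.0, 201.0], [702.0, 195.0]]
-0.126 g -1 [[170.0, 71.0], [175.0, 80.0]] [[621.0, 177.0], [614.0, 172.0]]
-0.126 g 1 [[124.0, 91.0], [130.0, 100.0]] [[650.0, 157.0], [642.0, 152.0]]
```

Call:
servo_tool:
  commands:
    - {"ax": 0, "ay": 0, "az": 0, "x": 0, "y": 0.002, "z": -0.024, "gripper": 0.9}
    - {"ax": 0, "ay": 0, "az": 0, "x": 0, "y": 0.002, "z": -0.023, "gripper": 0.9}
    - {"ax": 0, "ay": 0, "az": 0, "x": 0.03, "y": 0, "z": 0, "gripper": 0.9}
    - {"ax": 0, "ay": 0, "az": 0, "x": 0.03, "y": 0, "z": 0, "gripper": 0.9}
    - {"ax": 0, "ay": 0, "az": 0, "x": 0.03, "y": 0, "z": 0, "gripper": 0.9}
    - {"ax": 0, "ay": 0, "az": 0, "x": 0.024, "y": 0, "z": 0, "gripper": 0.9}
    - {"ax": 0, "ay": 0, "az": 0, "x": 0, "y": 0, "z": 0, "gripper": 0.9}

```text
clock: 7.4
tcp_pos: [0.6069, -0.075, 0.0878]
orientation: [93.2, 89.8, -173.0]
contact_force: [0.0, -0.1, 0.6]
finger_gap: 0.0176
```

Call:
servo_tool:
  commands:
    - {"ax": 0, "ay": 0, "az": 0, "x": 0.008, "y": 0, "z": 0, "gripper": 0.9}
    - {"ax": 0, "ay": 0, "az": 0, "x": 0.008, "y": 0, "z": 0, "gripper": 0.9}
    - {"ax": 0, "ay": 0, "az": 0, "x": 0.006, "y": 0, "z": 0, "gripper": 0.9}
    - {"ax": 0, "ay": 0, "az": 0, "x": 0.004, "y": 0, "z": 0, "gripper": 0.9}
    - {"ax": 0, "ay": 0, "az": 0, "x": 0, "y": 0, "z": 0, "gripper": 0.9}

```text
clock: 8.02
tcp_pos: [0.608, -0.0755, 0.0633]
orientation: [92.8, 90.0, -173.4]
contact_force: [-0.7, -0.1, -0.5]
finger_gap: 0.0181
```

```bash
python3 - <<'E'
from h import *
s=sensors.observe();T=toolT();print(s['tcp_pos'],T[:3,1],s['contact_force'],s['wrist_torque'],s['finger_gap'])
E
```

```text
[ 0.608  -0.0755  0.0633] [-0.9979 -0.0653  0.0004] [-0.6851 -0.1147 -0.4533] [ 0.0514 -0.0766 -0.0233] 0.018098822123436924
```

Call:
servo_tool:
  commands:
    - {"ax": 0, "ay": 0, "az": 0, "x": 0.006, "y": 0, "z": 0, "gripper": 0.9}
    - {"ax": 0, "ay": 0, "az": 0, "x": 0.006, "y": 0, "z": 0, "gripper": 0.9}
    - {"ax": 0, "ay": 0, "az": 0, "x": 0.005, "y": 0, "z": 0, "gripper": 0.9}
    - {"ax": 0, "ay": 0, "az": 0, "x": 0.003, "y": 0, "z": 0, "gripper": 0.9}
    - {"ax": 0, "ay": 0, "az": 0, "x": 0, "y": 0, "z": 0, "gripper": 0.9}

```text
clock: 8.65
tcp_pos: [0.608, -0.0755, 0.0432]
orientation: [98.2, 90.0, -168.1]
contact_force: [0.3, 0.1, -0.9]
finger_gap: 0.0177
```

```bash
python3 - <<'E'
from h import *
s=sensors.observe();T=toolT();print(s['tcp_pos'],T[:3,1],s['contact_force'],s['wrist_torque'],s['finger_gap'])
E
```

```text
[ 0.608  -0.0755  0.0432] [-0.9979 -0.0654  0.0007] [ 0.3071  0.1148 -0.8571] [ 0.0488 -0.026   0.0055] 0.017651046486677938
```

Call:
servo_tool:
  commands:
    - {"ax": 0, "ay": 0, "az": 0, "x": 0.0015, "y": 0, "z": 0, "gripper": 0.9}
    - {"ax": 0, "ay": 0, "az": 0, "x": 0.001, "y": 0, "z": 0, "gripper": 0.9}
    - {"ax": 0, "ay": 0, "az": 0, "x": 0, "y": 0, "z": 0, "gripper": 0.5}
    - {"ax": 0, "ay": 0, "az": 0, "x": 0, "y": 0, "z": 0, "gripper": 0.2}
    - {"ax": 0, "ay": 0, "az": 0, "x": 0, "y": 0, "z": 0, "gripper": 0}
    - {"ax": 0, "ay": 0, "az": 0, "x": 0, "y": 0, "z": 0, "gripper": 0}

```text
clock: 9.4
tcp_pos: [0.6082, -0.0755, 0.0411]
orientation: [-77.5, 90.0, 16.3]
contact_force: [-0.4, -0.5, 0.1]
finger_gap: 0.0427
```

Call:
servo_tool:
  commands:
    - {"ax": 0, "ay": 0, "az": 0, "x": -0.01, "y": 0, "z": 0, "gripper": 0}
    - {"ax": 0, "ay": 0, "az": 0, "x": -0.025, "y": 0, "z": 0, "gripper": 0}
    - {"ax": 0, "ay": 0, "az": 0, "x": -0.03, "y": 0, "z": 0, "gripper": 0}
    - {"ax": 0, "ay": 0, "az": 0, "x": -0.04, "y": 0, "z": 0, "gripper": 0}
    - {"ax": 0, "ay": 0, "az": 0, "x": -0.04, "y": 0, "z": 0.03, "gripper": 0}
    - {"ax": 0, "ay": 0, "az": 0, "x": -0.04, "y": 0, "z": 0.05, "gripper": 0}
    - {"ax": 0, "ay": 0, "az": 0, "x": 0, "y": 0, "z": 0.05, "gripper": 0}
    - {"ax": 0, "ay": 0, "az": 0, "x": 0, "y": 0, "z": 0.05, "gripper": 0}

```text
clock: 10.4
tcp_pos: [0.5964, 0.1044, 0.2269]
orientation: [-66.9, 89.9, 26.8]
contact_force: [1.0, 0.1, 0.4]
finger_gap: 0.044
```

```bash
python3 - <<'E'
from h import *
w=grab('wrist');T=toolT();print(T[:3,3],sensors.observe()['clock'],w['P'][:3,3])
a=grab('scene')
cv2.imwrite('pics/w5.png',np.hstack([cv2.resize(w['im'][:260,100:412],(468,390),interpolation=cv2.INTER_CUBIC),cv2.resize(a['im'][170:270,185:268],(324,390),interpolation=cv2.INTER_CUBIC)]))
E
```

```text
[0.5964 0.109  0.2264] 10.45 [0.6    0.0256 0.3845]
```

View pics/w5.png

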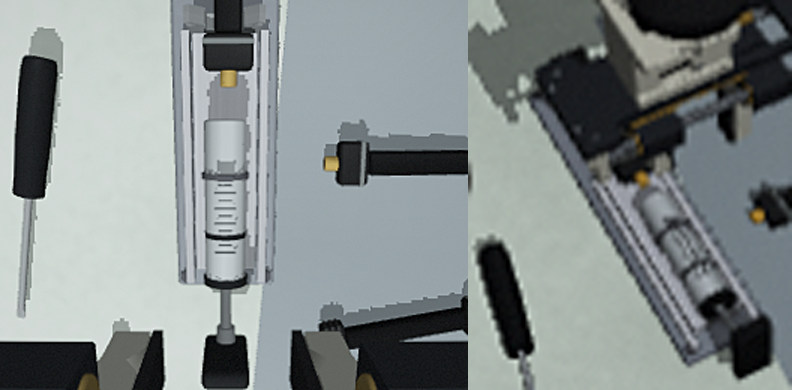

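```bash
python3 - <<'E'
from h import *
w=load('wrist')
P=lambda p,z:onz(w,np.array([(100+x/1.5,y/1.5) for x,y in p]),z)[:,:2]
print('paddle top',P([(224,365),(224,388)],.096),'sides',P([(203,378),(247,378)],.096))
print('barrel end',P([(225,286)],.046),P([(225,278)],.06))
print('ring,band',P([(224,175),(224,237)],.06))
print('rod',P([(225,300),(226,325)],.05),'paddle base face row338',P([(225,338)],.032),P([(225,338)],.096))
plan([.592,.165,.15],3.7)
E
```

```text
paddle top [[0.5928 0.1785]
 [0.5917 0.1953]] sides [[0.6058 0.1888]
 [0.5773 0.1869]]
barrel end [[0.5948 0.1421]] [[0.5954 0.1316]]
ring,band [[0.6005 0.0622]
 [0.5979 0.103 ]]
rod [[0.5942 0.1513]
 [0.5922 0.1705]] paddle base face row338 [[0.5919 0.1892]] [[0.5934 0.1595]]
shift x 0.0762 y 0.0004 z 0.0582 ax 0.3 (other -179.7) q6 -25
```

The image shows the antenna seated: hinge and brass at (228,55)–(228,78) outside the gauge fork, pointer ring at row 175, heavy band at row 237, barrel end at row 286 and paddle at (224,365). I'll hook the paddle by straddling its rod with the fingers, jaws not clamped.

Call:
servo_tool:
  commands:
    - {"ax": 0, "ay": 0, "az": 0, "x": 0.03, "y": 0, "z": 0.026, "gripper": 0.6}
    - {"ax": 0, "ay": 0, "az": 0, "x": 0.03, "y": 0, "z": 0.027, "gripper": 0.6}
    - {"ax": 0, "ay": 0, "az": 0, "x": 0.03, "y": 0, "z": 0, "gripper": 0.6}
    - {"ax": 0, "ay": 0, "az": 0, "x": 0.026, "y": 0, "z": 0, "gripper": 0.6}
    - {"ax": 0, "ay": 0, "az": 0, "x": 0, "y": 0, "z": 0, "gripper": 0.6}
    - {"ax": 0, "ay": 0, "az": 0, "x": 0, "y": 0, "z": 0, "gripper": 0.6}

```text
clock: 11.25
tcp_pos: [0.5938, 0.1559, 0.1105]
orientation: [-79.7, 89.9, 14.1]
contact_force: [0.3, 0.1, 0.6]
finger_gap: 0.018
```

```bash
python3 - <<'E'
from h import *
w=grab('wrist');s=sensors.observe();T=toolT();print(T[:3,3],s['contact_force'],s['finger_gap'])
cv2.imwrite('pics/w6.png',cv2.resize(w['im'],(800,600),interpolation=cv2.INTER_CUBIC)[:,150:650])
E
```

```text
[0.5939 0.156  0.1108] [-0.4275 -0.0987  0.0878] 0.017547425106550333
```

View pics/w6.png

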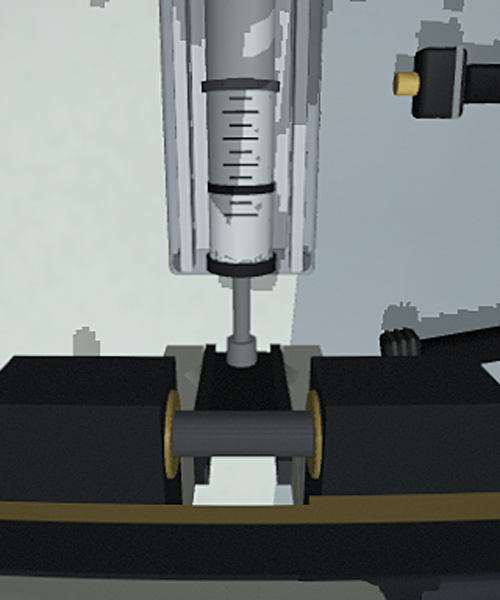

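```bash
python3 - <<'E'
from h import *
w=load('wrist')
P=lambda p,z:onz(w,np.array([((150+x)*.64,y*.64) for x,y in p]),z)[:,:2]
print('barrel end',P([(242,262)],.06),'end bottom',P([(242,277)],.046),'collar',P([(242,335),(242,366)],.05), 'ring/band',P([(241,86),(241,188)],.061))
E
```

```text
barrel end [[0.5946 0.133 ]] end bottom [[0.594  0.1436]] collar [[0.5922 0.1697]
 [0.5912 0.1852]] ring/band [[0.5994 0.0643]
 [0.597  0.1025]]
```

Call:
servo_tool:
  commands:
    - {"ax": 0, "ay": 0, "az": 0, "x": 0, "y": 0, "z": 0.004, "gripper": 0.6}
    - {"ax": 0, "ay": 0, "az": 0, "x": 0.015, "y": 0, "z": 0, "gripper": 0.6}
    - {"ax": 0, "ay": 0, "az": 0, "x": 0.015, "y": 0, "z": 0, "gripper": 0.6}
    - {"ax": 0, "ay": 0, "az": 0, "x": 0.015, "y": 0, "z": 0, "gripper": 0.6}
    - {"ax": 0, "ay": 0, "az": 0, "x": 0.015, "y": 0, "z": 0, "gripper": 0.6}
    - {"ax": 0, "ay": 0, "az": 0, "x": 0.01, "y": 0, "z": 0, "gripper": 0.6}
    - {"ax": 0, "ay": 0, "az": 0, "x": 0, "y": 0, "z": 0, "gripper": 0.6}

```text
clock: 12.18
tcp_pos: [0.5922, 0.1595, 0.038]
orientation: [117.5, 89.9, -148.7]
contact_force: [-0.1, 0.5, 0.3]
finger_gap: 0.0176
```

Call:
servo_tool:
  commands:
    - {"ax": 0, "ay": 0, "az": 0, "x": 0, "y": 0, "z": 0.005, "gripper": 0.6}
    - {"ax": 0, "ay": 0, "az": 0, "x": 0, "y": 0, "z": 0.005, "gripper": 0.6}
    - {"ax": 0, "ay": 0, "az": 0, "x": 0, "y": 0, "z": 0.005, "gripper": 0.6}
    - {"ax": 0, "ay": 0, "az": 0, "x": 0, "y": 0, "z": 0.005, "gripper": 0.6}
    - {"ax": 0, "ay": 0, "az": 0, "x": 0, "y": 0, "z": 0, "gripper": 0.6}

```text
clock: 12.8
tcp_pos: [0.5914, 0.1803, 0.0392]
orientation: [-51.5, 90.0, 42.3]
contact_force: [-0.4, -0.2, -0.3]
finger_gap: 0.0178
```

```bash
cat > ring.py <<'E'
from h import *
def prof(name=None):
    w=grab('wrist');s=sensors.observe();T=toolT();print(s['clock'],T[:3,3],'F',s['contact_force'],s['finger_gap'])
    if name: cv2.imwrite('pics/'+name,cv2.resize(w['im'],(800,600),interpolation=cv2.INTER_CUBIC)[:,150:650])
    g=cv2.cvtColor(w['im'],cv2.COLOR_BGR2GRAY).astype(float)
    uv=proj(w,np.array([[T[0,3]-(y-T[1,3])*.0647,y,.060] for y in np.arange(T[1,3]-.16,T[1,3]-.02,.0005)]))
    # dark bars across barrel at the height of its top
    out=[]
    for (u,v),y in zip(uv,np.arange(T[1,3]-.16,T[1,3]-.02,.0005)):
        if 0<=v<383: out.append((round(y*1000,1),g[int(round(v)),int(u)-14:int(u)+15].mean()))
    o=np.array(out); d=o[:,1]<85
    i=0
    while i<len(o):
        if d[i]:
            j=i
            while j<len(o) and d[j]: j+=1
            print('bar y %.1f..%.1f mid %.1f min %.0f'%(o[i,0],o[j-1,0],(o[i,0]+o[j-1,0])/2,o[i:j,1].min())); i=j
        i+=1
E
python3 -c "
from ring import *
prof()"
```

```text
12.85 [0.5914 0.1801 0.0391] F [-0.6589  0.2535  0.017 ] 0.01737596278921355
bar y 73.6..73.6 mid 73.6 min 20
bar y 75.1..75.6 mid 75.3 min 46
bar y 80.1..80.6 mid 80.3 min 25
bar y 85.1..85.6 mid 85.3 min 37
bar y 90.1..90.6 mid 90.3 min 12
bar y 95.1..95.1 mid 95.1 min 56
bar y 100.1..100.6 mid 100.3 min 8
bar y 105.1..105.1 mid 105.1 min 37
bar y 108.6..111.6 mid 110.1 min 16
bar y 115.1..115.6 mid 115.3 min 37
bar y 120.1..120.1 mid 120.1 min 26
bar y 140.1..146.1 mid 143.1 min 25
```

Call:
servo_tool:
  commands:
    - {"ax": 0, "ay": 0, "az": 0, "x": 0, "y": 0, "z": 0.006, "gripper": 0.6}
    - {"ax": 0, "ay": 0, "az": 0, "x": 0, "y": 0, "z": 0.006, "gripper": 0.6}
    - {"ax": 0, "ay": 0, "az": 0, "x": 0, "y": 0, "z": 0.006, "gripper": 0.6}
    - {"ax": 0, "ay": 0, "az": 0, "x": 0, "y": 0, "z": 0, "gripper": 0.6}

```text
clock: 13.35
tcp_pos: [0.5901, 0.1976, 0.039]
orientation: [145.1, 89.9, -121.1]
contact_force: [0.8, -6.0, 2.0]
finger_gap: 0.0175
```

```bash
python3 -c "
from ring import *
prof()"
```

```text
13.4 [0.5901 0.1974 0.039 ] F [ 0.3039 -5.7274  1.5153] 0.01748143781256351
bar y 90.9..90.9 mid 90.9 min 54
bar y 92.9..93.4 mid 93.2 min 9
bar y 97.9..98.4 mid 98.2 min 40
bar y 102.9..103.9 mid 103.4 min 12
bar y 108.4..108.4 mid 108.4 min 46
bar y 111.4..115.4 mid 113.4 min 13
bar y 117.9..118.4 mid 118.2 min 41
bar y 122.9..123.4 mid 123.2 min 2
bar y 143.4..149.4 mid 146.4 min 11
```

Call:
servo_tool:
  commands:
    - {"ax": 0, "ay": 0, "az": 0, "x": 0, "y": 0, "z": 0.006, "gripper": 0.6}
    - {"ax": 0, "ay": 0, "az": 0, "x": 0, "y": 0, "z": 0.006, "gripper": 0.6}
    - {"ax": 0, "ay": 0, "az": 0, "x": 0, "y": 0, "z": 0.006, "gripper": 0.6}
    - {"ax": 0, "ay": 0, "az": 0, "x": 0, "y": 0, "z": 0, "gripper": 0.6}

```text
clock: 13.9
tcp_pos: [0.5888, 0.2141, 0.039]
orientation: [150.6, 89.8, -115.7]
contact_force: [2.7, -12.2, 2.2]
finger_gap: 0.0173
```

```bash
python3 -c "
from ring import *
prof('w7.png')"
```

```text
13.95 [0.5888 0.2139 0.039 ] F [  3.7411 -11.913    2.1543] 0.017393768815044692
bar y 107.4..107.4 mid 107.4 min 77
bar y 108.4..108.9 mid 108.7 min 26
bar y 111.9..115.4 mid 113.7 min 16
bar y 118.4..118.4 mid 118.4 min 36
bar y 123.4..123.4 mid 123.4 min 11
bar y 143.9..149.4 mid 146.7 min 9
```

View pics/w7.png

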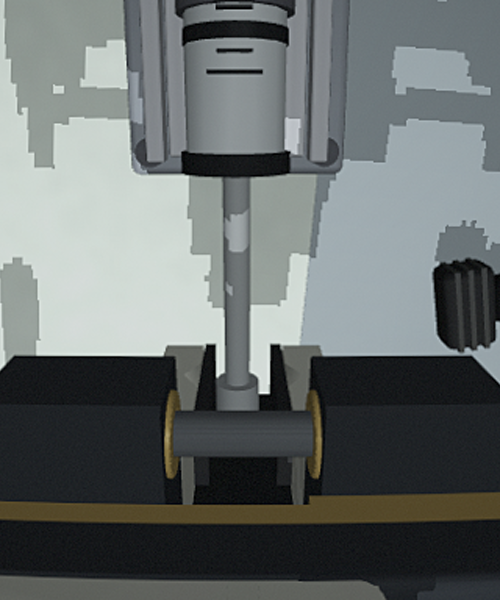

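Call:
servo_tool:
  commands:
    - {"ax": 0, "ay": 0, "az": 0, "x": 0, "y": 0, "z": 0.004, "gripper": 0.6}
    - {"ax": 0, "ay": 0, "az": 0, "x": 0, "y": 0, "z": 0.003, "gripper": 0.6}
    - {"ax": 0, "ay": 0, "az": 0, "x": 0, "y": 0, "z": 0, "gripper": 0.6}

```text
clock: 14.32
tcp_pos: [0.5884, 0.2202, 0.039]
orientation: [151.2, 89.8, -115.1]
contact_force: [4.4, -14.7, 2.6]
finger_gap: 0.0178
```

```bash
python3 -c "
from ring import *
prof()
w=load('wrist');im=w['im']
a=cv2.resize(im[:90,190:330],(840,540))[:, :]
s=grab('scene')['im'][205:250,215:262]
cv2.imwrite('pics/w8.png',np.hstack([cv2.resize(im[:90,200:300],(420,378),interpolation=cv2.INTER_CUBIC),cv2.resize(s,(378,378),interpolation=cv2.INTER_CUBIC)]))"
```

```text
14.375 [0.5884 0.2201 0.0389] F [  3.2585 -13.9498   2.5683] 0.01734471969727349
bar y 113.6..115.1 mid 114.3 min 23
bar y 118.1..118.6 mid 118.3 min 35
bar y 123.1..123.6 mid 123.3 min 10
bar y 143.6..149.6 mid 146.6 min 8
```

View pics/w8.png

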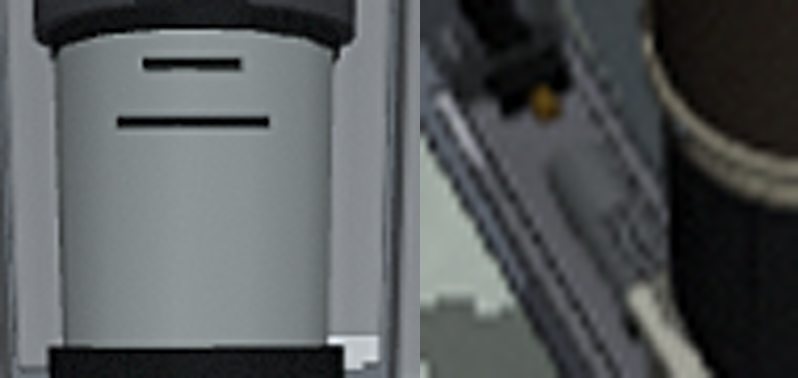

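Call:
servo_tool:
  commands:
    - {"ax": 0, "ay": 0, "az": 0, "x": 0, "y": 0, "z": 0.0013, "gripper": 0.6}
    - {"ax": 0, "ay": 0, "az": 0, "x": 0, "y": 0, "z": 0, "gripper": 0.6}

```text
clock: 14.68
tcp_pos: [0.5883, 0.2212, 0.0389]
orientation: [150.4, 89.8, -115.9]
contact_force: [3.9, -14.5, 2.4]
finger_gap: 0.0175
```

Call:
servo_tool:
  commands:
    - {"ax": 0, "ay": 0, "az": 0, "x": 0, "y": 0, "z": 0, "gripper": 0.6}

```text
clock: 14.8
tcp_pos: [0.5883, 0.2212, 0.039]
orientation: [150.8, 89.8, -115.5]
contact_force: [3.7, -14.2, 1.7]
finger_gap: 0.0176
```

Call:
servo_tool:
  commands:
    - {"ax": 0, "ay": 0, "az": 0, "x": 0, "y": 0, "z": 0, "gripper": 0.6}

```text
clock: 14.92
tcp_pos: [0.5883, 0.2212, 0.039]
orientation: [150.6, 89.8, -115.7]
contact_force: [3.5, -14.4, 1.3]
finger_gap: 0.0175
```

Call:
servo_tool:
  commands:
    - {"ax": 0, "ay": 0, "az": 0, "x": 0, "y": 0, "z": 0, "gripper": 0.6}

```text
clock: 15.05
tcp_pos: [0.5883, 0.2212, 0.0389]
orientation: [150.5, 89.8, -115.8]
contact_force: [4.3, -13.6, 1.9]
finger_gap: 0.0175
```

Call:
servo_tool:
  commands:
    - {"ax": 0, "ay": 0, "az": 0, "x": 0, "y": 0, "z": 0, "gripper": 0.6}

```text
clock: 15.18
tcp_pos: [0.5883, 0.2212, 0.039]
orientation: [151.1, 89.8, -115.2]
contact_force: [3.3, -14.4, 2.5]
finger_gap: 0.0173
```

Call:
servo_tool:
  commands:
    - {"ax": 0, "ay": 0, "az": 0, "x": 0, "y": 0, "z": 0, "gripper": 0.6}

```text
clock: 15.3
tcp_pos: [0.5883, 0.2212, 0.039]
orientation: [150.6, 89.8, -115.7]
contact_force: [3.4, -14.3, 2.4]
finger_gap: 0.0174
```

```bash
python3 -c "
from ring import *
prof()
im=load('wrist')['im']; g=cv2.cvtColor(im,cv2.COLOR_BGR2GRAY)
for u in (222,232,245,260,268): print(u,g[0:20,u])
T=toolT(); print(proj(load('wrist'),[[.596,y,.06] for y in(.110,.1119,.1154,.118)]))"
```

```text
15.35 [0.5883 0.2212 0.0389] F [  3.2411 -14.2271   1.6514] 0.017746764639316317
bar y 114.7..115.2 mid 115.0 min 7
bar y 118.2..118.7 mid 118.5 min 33
bar y 123.2..123.7 mid 123.5 min 10
bar y 143.7..149.2 mid 146.4 min 20
222 [ 53  47  32  16  14   0 122 123 118 118 117 117 118 117 118 118 119 118
 118 117]
232 [ 31  27  25  12  27 142 135 133 131 133 133 135 135 136 134 133 134 132
 134 133]
245 [ 27  29  28   0 155 149 144 144 145 149 142   7  20  54 130 150 145 146
 145 143]
260 [ 55  32  18   9  51 150 141 137 139 138 139 139 140 138 139 139 138 139
 140 138]
268 [ 60  42  26  16  12  34 144 132 129 127 128 130 129 128 128 128 129 129
 128 129]
[[246.8975 -12.0468]
 [246.5846  -6.6244]
 [246.0136   3.3032]
 [245.5942  10.6244]]
```

Call:
servo_tool:
  commands:
    - {"ax": 0, "ay": 0, "az": 0, "x": 0, "y": 0, "z": 0.001, "gripper": 0.6}
    - {"ax": 0, "ay": 0, "az": 0, "x": 0, "y": 0, "z": 0, "gripper": 0.6}
    - {"ax": 0, "ay": 0, "az": 0, "x": 0, "y": 0, "z": 0, "gripper": 0.6}

```text
clock: 15.72
tcp_pos: [0.5882, 0.2221, 0.0389]
orientation: [150.2, 89.8, -116.1]
contact_force: [3.7, -14.6, 2.0]
finger_gap: 0.0177
```

```bash
python3 -c "
from ring import *
prof()
im=load('wrist')['im']; g=cv2.cvtColor(im,cv2.COLOR_BGR2GRAY)
for u in (222,232,245,260,268): print(u,g[0:9,u])"
```

```text
15.775 [0.5882 0.2221 0.0389] F [  4.0023 -15.8501   2.394 ] 0.017409787777135727
bar y 115.6..115.6 mid 115.6 min 76
bar y 118.1..118.6 mid 118.3 min 43
bar y 123.1..123.6 mid 123.3 min 24
bar y 143.6..149.6 mid 146.6 min 11
222 [ 51  45  24  61 116 119 117 116 116]
232 [ 25  13 128 139 133 133 134 134 137]
245 [ 12 106 147 146 144 144 148 156  48]
260 [ 50  24 134 144 138 138 139 138 137]
268 [ 57  40  14 105 132 130 128 128 128]
```

Call:
servo_tool:
  commands:
    - {"ax": 0, "ay": 0, "az": 0, "x": 0, "y": 0, "z": 0.0002, "gripper": 0.6}
    - {"ax": 0, "ay": 0, "az": 0, "x": 0, "y": 0, "z": 0, "gripper": 0.6}
    - {"ax": 0, "ay": 0, "az": 0, "x": 0, "y": 0, "z": 0, "gripper": 0.6}
    - {"ax": 0, "ay": 0, "az": 0, "x": 0, "y": 0, "z": 0, "gripper": 0.6}
    - {"ax": 0, "ay": 0, "az": 0, "x": 0, "y": 0, "z": 0, "gripper": 0.6}
    - {"ax": 0, "ay": 0, "az": 0, "x": 0, "y": 0, "z": 0, "gripper": 0.6}
    - {"ax": 0, "ay": 0, "az": 0, "x": 0, "y": 0, "z": 0, "gripper": 0.6}
    - {"ax": 0, "ay": 0, "az": 0, "x": 0, "y": 0, "z": 0, "gripper": 0.6}

```text
clock: 16.77
tcp_pos: [0.5882, 0.2223, 0.039]
orientation: [151.3, 89.8, -115.0]
contact_force: [3.0, -15.1, 1.9]
finger_gap: 0.0173
```

Call:
servo_tool:
  commands:
    - {"ax": 0, "ay": 0, "az": 0, "x": 0, "y": 0, "z": 0, "gripper": 0.6}
    - {"ax": 0, "ay": 0, "az": 0, "x": 0, "y": 0, "z": 0, "gripper": 0.6}
    - {"ax": 0, "ay": 0, "az": 0, "x": 0, "y": 0, "z": 0, "gripper": 0.6}
    - {"ax": 0, "ay": 0, "az": 0, "x": 0, "y": 0, "z": 0, "gripper": 0.6}
    - {"ax": 0, "ay": 0, "az": 0, "x": 0, "y": 0, "z": 0, "gripper": 0.6}
    - {"ax": 0, "ay": 0, "az": 0, "x": 0, "y": 0, "z": 0, "gripper": 0.6}
    - {"ax": 0, "ay": 0, "az": 0, "x": 0, "y": 0, "z": 0, "gripper": 0.6}
    - {"ax": 0, "ay": 0, "az": 0, "x": 0, "y": 0, "z": 0, "gripper": 0.6}

```text
clock: 17.77
tcp_pos: [0.5882, 0.2222, 0.039]
orientation: [151.0, 89.8, -115.3]
contact_force: [4.0, -14.9, 2.6]
finger_gap: 0.0176
```

Call:
servo_tool:
  commands:
    - {"ax": 0, "ay": 0, "az": 0, "x": 0, "y": 0, "z": 0, "gripper": 0.6}
    - {"ax": 0, "ay": 0, "az": 0, "x": 0, "y": 0, "z": 0, "gripper": 0.6}
    - {"ax": 0, "ay": 0, "az": 0, "x": 0, "y": 0, "z": 0, "gripper": 0.6}
    - {"ax": 0, "ay": 0, "az": 0, "x": 0, "y": 0, "z": 0, "gripper": 0.6}
    - {"ax": 0, "ay": 0, "az": 0, "x": 0, "y": 0, "z": 0, "gripper": 0.6}
    - {"ax": 0, "ay": 0, "az": 0, "x": 0, "y": 0, "z": 0, "gripper": 0.6}
    - {"ax": 0, "ay": 0, "az": 0, "x": 0, "y": 0, "z": 0, "gripper": 0.6}
    - {"ax": 0, "ay": 0, "az": 0, "x": 0, "y": 0, "z": 0, "gripper": 0.6}

```text
clock: 18.77
tcp_pos: [0.5882, 0.2222, 0.0389]
orientation: [150.7, 89.8, -115.6]
contact_force: [4.9, -15.1, 1.9]
finger_gap: 0.0175
```

Call:
servo_tool:
  commands:
    - {"ax": 0, "ay": 0, "az": 0, "x": 0, "y": 0, "z": 0, "gripper": 0.6}
    - {"ax": 0, "ay": 0, "az": 0, "x": 0, "y": 0, "z": 0, "gripper": 0.6}
    - {"ax": 0, "ay": 0, "az": 0, "x": 0, "y": 0, "z": 0, "gripper": 0.6}
    - {"ax": 0, "ay": 0, "az": 0, "x": 0, "y": 0, "z": 0, "gripper": 0.6}
    - {"ax": 0, "ay": 0, "az": 0, "x": 0, "y": 0, "z": 0, "gripper": 0.6}
    - {"ax": 0, "ay": 0, "az": 0, "x": 0, "y": 0, "z": 0, "gripper": 0.6}
    - {"ax": 0, "ay": 0, "az": 0, "x": 0, "y": 0, "z": 0, "gripper": 0.6}
    - {"ax": 0, "ay": 0, "az": 0, "x": 0, "y": 0, "z": 0, "gripper": 0.6}

```text
clock: 19.77
tcp_pos: [0.5882, 0.2222, 0.0389]
orientation: [150.7, 89.8, -115.6]
contact_force: [3.9, -15.3, 2.5]
finger_gap: 0.0174
```

Call:
servo_tool:
  commands:
    - {"ax": 0, "ay": 0, "az": 0, "x": 0, "y": 0, "z": 0, "gripper": 0.6}
    - {"ax": 0, "ay": 0, "az": 0, "x": 0, "y": 0, "z": 0, "gripper": 0.6}
    - {"ax": 0, "ay": 0, "az": 0, "x": 0, "y": 0, "z": 0, "gripper": 0.6}
    - {"ax": 0, "ay": 0, "az": 0, "x": 0, "y": 0, "z": 0, "gripper": 0.6}
    - {"ax": 0, "ay": 0, "az": 0, "x": 0, "y": 0, "z": 0, "gripper": 0.6}
    - {"ax": 0, "ay": 0, "az": 0, "x": 0, "y": 0, "z": 0, "gripper": 0.6}
    - {"ax": 0, "ay": 0, "az": 0, "x": 0, "y": 0, "z": 0, "gripper": 0.6}
    - {"ax": 0, "ay": 0, "az": 0, "x": 0, "y": 0, "z": 0, "gripper": 0.6}

```text
clock: 20.78
tcp_pos: [0.5882, 0.2223, 0.039]
orientation: [150.6, 89.8, -115.7]
contact_force: [3.9, -15.4, 2.4]
finger_gap: 0.0174
```

Call:
servo_tool:
  commands:
    - {"ax": 0, "ay": 0, "az": 0, "x": 0, "y": 0, "z": 0, "gripper": 0.6}
    - {"ax": 0, "ay": 0, "az": 0, "x": 0, "y": 0, "z": 0, "gripper": 0.6}
    - {"ax": 0, "ay": 0, "az": 0, "x": 0, "y": 0, "z": 0, "gripper": 0.6}
    - {"ax": 0, "ay": 0, "az": 0, "x": 0, "y": 0, "z": 0, "gripper": 0.6}
    - {"ax": 0, "ay": 0, "az": 0, "x": 0, "y": 0, "z": 0, "gripper": 0.6}
    - {"ax": 0, "ay": 0, "az": 0, "x": 0, "y": 0, "z": 0, "gripper": 0.6}
    - {"ax": 0, "ay": 0, "az": 0, "x": 0, "y": 0, "z": 0, "gripper": 0.6}
    - {"ax": 0, "ay": 0, "az": 0, "x": 0, "y": 0, "z": 0, "gripper": 0.6}

```text
clock: 21.78
tcp_pos: [0.5882, 0.2222, 0.0389]
orientation: [150.9, 89.8, -115.4]
contact_force: [5.5, -15.3, 2.4]
finger_gap: 0.0173
```

```bash
python3 -c "
from ring import *
prof()
im=load('wrist')['im']; g=cv2.cvtColor(im,cv2.COLOR_BGR2GRAY)
for u in (222,232,245,260,268): print(u,g[0:9,u])"
```

```text
21.825 [0.5882 0.2223 0.039 ] F [  4.0037 -15.1362   2.6892] 0.017181721342713608
bar y 115.8..115.8 mid 115.8 min 76
bar y 118.3..118.8 mid 118.5 min 35
bar y 123.3..123.8 mid 123.5 min 22
bar y 143.3..149.3 mid 146.3 min 15
222 [ 51  43  21  60 116 120 119 118 118]
232 [ 29  12 125 137 133 133 133 135 140]
245 [ 10 107 145 146 143 145 152 124  12]
260 [ 45  23 134 144 139 138 138 139 139]
268 [ 59  42  11 105 133 130 127 129 129]
```

Call:
servo_tool:
  commands:
    - {"ax": 0, "ay": 0, "az": 0, "x": 0, "y": 0, "z": -0.006, "gripper": 0.6}
    - {"ax": 0, "ay": 0, "az": 0, "x": 0, "y": 0, "z": -0.008, "gripper": 0.6}
    - {"ax": 0, "ay": 0, "az": 0, "x": 0, "y": 0, "z": -0.008, "gripper": 0.6}
    - {"ax": 0, "ay": 0, "az": 0, "x": 0, "y": 0, "z": -0.008, "gripper": 0.6}
    - {"ax": 0, "ay": 0, "az": 0, "x": 0, "y": 0, "z": -0.008, "gripper": 0.6}
    - {"ax": 0, "ay": 0, "az": 0, "x": 0, "y": 0, "z": -0.008, "gripper": 0.6}
    - {"ax": 0, "ay": 0, "az": 0, "x": 0, "y": 0, "z": -0.008, "gripper": 0.6}
    - {"ax": 0, "ay": 0, "az": 0, "x": 0, "y": 0, "z": -0.007, "gripper": 0.6}

```text
clock: 22.82
tcp_pos: [0.5926, 0.1642, 0.0391]
orientation: [-42.4, 90.0, 51.3]
contact_force: [0.5, 0.6, -1.2]
finger_gap: 0.0174
```

Call:
servo_tool:
  commands:
    - {"ax": 0, "ay": 0, "az": 0, "x": 0, "y": 0, "z": 0, "gripper": 0.6}
    - {"ax": 0, "ay": 0, "az": 0, "x": -0.015, "y": 0, "z": 0, "gripper": 0.6}
    - {"ax": 0, "ay": 0, "az": 0, "x": -0.03, "y": 0, "z": 0, "gripper": 0.6}
    - {"ax": 0, "ay": 0, "az": 0, "x": -0.04, "y": 0, "z": 0, "gripper": 0.6}
    - {"ax": 0, "ay": 0, "az": 0, "x": -0.04, "y": 0, "z": 0, "gripper": 0}
    - {"ax": 0, "ay": 0, "az": 0, "x": -0.04, "y": 0, "z": 0, "gripper": -0.5}
    - {"ax": 0, "ay": 0, "az": 0, "x": 0, "y": 0, "z": 0, "gripper": -1}
    - {"ax": 0, "ay": 0, "az": 0, "x": 0, "y": 0, "z": 0, "gripper": -1}

```text
clock: 23.82
tcp_pos: [0.5922, 0.1645, 0.2048]
orientation: [-43.8, 89.9, 50.0]
contact_force: [0.2, 0.8, -0.6]
finger_gap: 0.0523
```

```bash
python3 - <<'E'
from ring import *
prof('w9.png')
plan([.44,-.27,.33],56)
from ant import *
ants(); grab('scene'); ants('scene')
E
```

```text
23.875 [0.5919 0.1643 0.2039] F [-0.0336  0.8692 -0.1204] 0.05596092960033045
bar y 61.8..64.8 mid 63.3 min 75
bar y 101.3..104.3 mid 102.8 min 18
bar y 133.3..138.3 mid 135.8 min 23
bar y 142.3..142.8 mid 142.6 min 83
shift x -0.1260 y 0.1801 z -0.4234 ax -52.3 (other 127.7) q6 -30
wrist mid [0.4276 0.012 ] ang->cap -173.7 len [123.  29.] brass 99 px [427.  12.]
wrist mid [0.4455 0.1811] ang->cap 14.0 len [142.  36.] brass 62 px [383. 176.]
scene mid [ 0.8814 -0.8454] ang->cap 90.5 len [ 50. 159.] brass 9 px [93. 94.]
scene mid [0.743  0.0393] ang->cap 83.5 len [109.  25.] brass 0 px [194. 246.]
scene mid [0.4458 0.181 ] ang->cap 14.5 len [146.  36.] brass 5 px [298. 247.]
scene mid [0.4329 0.3166] ang->cap -166.6 len [146.  35.] brass 11 px [324. 280.]
```

Call:
servo_tool:
  commands:
    - {"ax": 0, "ay": 0, "az": 0, "x": -0.02, "y": 0, "z": -0.03, "gripper": -1}
    - {"ax": 0, "ay": 0, "az": 0, "x": -0.02, "y": 0.008, "z": -0.045, "gripper": -1}
    - {"ax": 0, "ay": 0, "az": 0, "x": -0.02, "y": 0.008, "z": -0.045, "gripper": -1}
    - {"ax": 0, "ay": 0, "az": 0, "x": -0.02, "y": 0.008, "z": -0.045, "gripper": -1}
    - {"ax": 0, "ay": 0, "az": 0, "x": -0.016, "y": 0.008, "z": -0.045, "gripper": -1}
    - {"ax": 0, "ay": 0, "az": 0, "x": 0, "y": 0.008, "z": -0.045, "gripper": -1}
    - {"ax": 0, "ay": 0, "az": 0, "x": 0, "y": 0.008, "z": -0.045, "gripper": -1}
    - {"ax": 0, "ay": 0, "az": 0, "x": 0, "y": 0.008, "z": -0.045, "gripper": -1}

```text
clock: 24.92
tcp_pos: [0.5585, -0.185, 0.2992]
orientation: [84.5, 89.9, 178.3]
contact_force: [0.9, -0.3, -0.5]
finger_gap: 0.0877
```

Call:
servo_tool:
  commands:
    - {"ax": 0, "ay": 0, "az": 0, "x": 0, "y": 0.008, "z": -0.045, "gripper": -1}
    - {"ax": 0, "ay": 0, "az": 0, "x": 0, "y": 0.008, "z": -0.045, "gripper": -1}
    - {"ax": 0, "ay": 0, "az": 0, "x": 0, "y": 0.008, "z": -0.05, "gripper": -1}
    - {"ax": 9.5, "ay": 0, "az": 0, "x": 0, "y": 0, "z": 0, "gripper": -1}
    - {"ax": 9.5, "ay": 0, "az": 0, "x": 0, "y": 0, "z": 0, "gripper": -1}
    - {"ax": 9.5, "ay": 0, "az": 0, "x": 0, "y": 0, "z": 0, "gripper": -1}
    - {"ax": 9.5, "ay": 0, "az": 0, "x": 0, "y": 0, "z": 0, "gripper": -1}
    - {"ax": 0, "ay": 0, "az": 0, "x": 0, "y": 0, "z": 0, "gripper": -1}

```text
clock: 25.92
tcp_pos: [0.5441, -0.3248, 0.299]
orientation: [107.9, 89.9, 163.7]
contact_force: [-0.5, -0.4, -0.1]
finger_gap: 0.0875
```

```bash
python3 - <<'E'
from h import *
w=grab('wrist');s=sensors.observe();T=toolT();print(T,s['clock'],s['qpos'],w['P'][:3,3])
cv2.imwrite('pics/w10.png',cv2.resize(w['im'],(800,600),interpolation=cv2.INTER_CUBIC))
E
```

```text
[[-0.0015 -0.8286  0.5598  0.5441]
 [ 0.0004  0.5598  0.8286 -0.3248]
 [-1.      0.0015 -0.0005  0.2992]
 [ 0.      0.      0.      1.    ]] 25.975 [-13.2143  14.6991   1.8072  -0.0045 -77.197  -20.8277] [ 0.4982 -0.3899  0.4567]
```

View pics/w10.png

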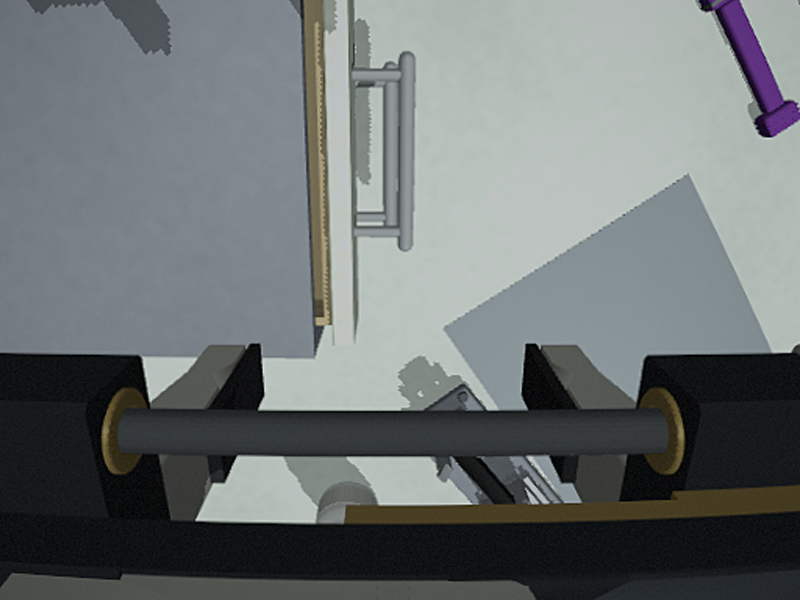

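```bash
python3 - <<'E'
from h import *
w=load('wrist')
P=lambda p,z:onz(w,np.array(p)*.64,z)[:,:2]
h=P([(407,55),(405,248)],.104); f=P([(303,5),(314,355)],.14); fr=P([(355,5),(356,340)],.13)
print('handle',h,h.mean(0),np.linalg.norm(h[0]-h[1]))
for e in(h,f,fr): d=e[1]-e[0]; print(e.round(4).tolist(),np.degrees(np.arctan2(d[1],d[0])))
ux=np.array([np.cos(np.radians(-34)),np.sin(np.radians(-34))]); print('front-handle along ux',(f-h)@ux,(fr-h)@ux)
plan([*h.mean(0),.2],-34)
E
```

```text
handle [[ 0.4674 -0.4183]
 [ 0.5384 -0.3148]] [ 0.5029 -0.3666] 0.12551518286494048
[[0.4674, -0.4183], [0.5384, -0.3148]] 55.56576139796678
[[0.5035, -0.4703], [0.6251, -0.2958]] 55.14470406946247
[[0.4791, -0.4558], [0.5986, -0.2858]] 54.88712590422497
front-handle along ux [0.059  0.0612] [0.0306 0.0337]
shift x 0.0993 y 0.0106 z -0.0577 ax -0.0 (other 180.0) q6 -21
```

The wrist view shows the top handle bar from (407,55) to (405,248) and the unit's front edge from (303,5) to (314,355); the drawer is about 1 cm open.

Call:
servo_tool:
  commands:
    - {"ax": -10, "ay": 0, "az": 0, "x": 0, "y": 0, "z": 0, "gripper": 0.6}
    - {"ax": -10, "ay": 0, "az": 0, "x": 0, "y": 0, "z": 0, "gripper": 0.6}
    - {"ax": -10, "ay": 0, "az": 0, "x": 0, "y": 0, "z": 0, "gripper": 0.6}
    - {"ax": -10, "ay": 0, "az": 0, "x": 0, "y": 0, "z": 0, "gripper": 0.6}
    - {"ax": -10, "ay": 0, "az": 0, "x": 0, "y": 0, "z": 0, "gripper": 0.6}
    - {"ax": -10, "ay": 0, "az": 0, "x": 0, "y": 0, "z": 0, "gripper": 0.6}
    - {"ax": -10, "ay": 0, "az": 0, "x": 0, "y": 0, "z": 0, "gripper": 0.6}
    - {"ax": -10, "ay": 0, "az": 0, "x": 0, "y": 0, "z": 0, "gripper": 0.6}

```text
clock: 26.98
tcp_pos: [0.5443, -0.3248, 0.2997]
orientation: [29.2, 90.0, 165.5]
contact_force: [0.0, -0.8, 0.1]
finger_gap: 0.0184
```

Call:
servo_tool:
  commands:
    - {"ax": -9.3, "ay": 0, "az": 0, "x": 0, "y": 0, "z": 0, "gripper": 0.6}
    - {"ax": 0, "ay": 0, "az": 0, "x": 0, "y": 0, "z": 0, "gripper": 0.6}
    - {"ax": 0, "ay": 0, "az": 0, "x": 0, "y": 0, "z": 0, "gripper": 0.6}

```text
clock: 27.35
tcp_pos: [0.5443, -0.3248, 0.2999]
orientation: [27.3, 90.0, 172.3]
contact_force: [-0.4, 0.5, -0.6]
finger_gap: 0.0175
```

```bash
python3 - <<'E'
from h import *
T=toolT();print(T,sensors.observe()['qpos'][5]); plan([.519,-.3777,.088],55.3)
E
```

```text
[[-0.0004 -0.5745 -0.8185  0.5443]
 [ 0.0001 -0.8185  0.5745 -0.3248]
 [-1.      0.0002  0.0004  0.2999]
 [ 0.      0.      0.      1.    ]] 68.14946134000287
shift x 0.2119 y 0.0577 z -0.0098 ax -0.4 (other 179.6) q6 68
```

Call:
servo_tool:
  commands:
    - {"ax": -0.4, "ay": 0, "az": 0, "x": 0.02, "y": 0.03, "z": -0.005, "gripper": 0.6}
    - {"ax": 0, "ay": 0, "az": 0, "x": 0.03, "y": 0.028, "z": -0.005, "gripper": 0.6}
    - {"ax": 0, "ay": 0, "az": 0, "x": 0.04, "y": 0, "z": 0, "gripper": 0.6}
    - {"ax": 0, "ay": 0, "az": 0, "x": 0.04, "y": 0, "z": 0, "gripper": 0.6}
    - {"ax": 0, "ay": 0, "az": 0, "x": 0.03, "y": 0, "z": 0, "gripper": 0.6}
    - {"ax": 0, "ay": 0, "az": 0, "x": 0, "y": 0, "z": 0, "gripper": 0.6}

```text
clock: 28.1
tcp_pos: [0.5179, -0.3776, 0.1376]
orientation: [11.3, 89.7, 156.7]
contact_force: [0.3, -0.8, 0.5]
finger_gap: 0.0175
```

Call:
servo_tool:
  commands:
    - {"ax": 0, "ay": 0, "az": 0, "x": 0.008, "y": 0, "z": 0, "gripper": 0.6}
    - {"ax": 0, "ay": 0, "az": 0, "x": 0.008, "y": 0, "z": 0, "gripper": 0.6}
    - {"ax": 0, "ay": 0, "az": 0, "x": 0.008, "y": 0, "z": 0, "gripper": 0.6}
    - {"ax": 0, "ay": 0, "az": 0, "x": 0, "y": 0, "z": 0, "gripper": 0.6}

```text
clock: 28.6
tcp_pos: [0.5191, -0.378, 0.1156]
orientation: [7.7, 89.9, 153.2]
contact_force: [0.0, -0.1, 0.5]
finger_gap: 0.0172
```

Call:
servo_tool:
  commands:
    - {"ax": 0, "ay": 0, "az": 0, "x": 0.008, "y": 0, "z": 0, "gripper": 0.6}
    - {"ax": 0, "ay": 0, "az": 0, "x": 0.008, "y": 0, "z": 0, "gripper": 0.6}
    - {"ax": 0, "ay": 0, "az": 0, "x": 0.008, "y": 0, "z": 0, "gripper": 0.6}
    - {"ax": 0, "ay": 0, "az": 0, "x": 0, "y": 0, "z": 0, "gripper": 0.6}

```text
clock: 29.1
tcp_pos: [0.5189, -0.378, 0.091]
orientation: [12.1, 89.9, 157.5]
contact_force: [0.6, -0.4, -0.2]
finger_gap: 0.0173
```

Call:
servo_tool:
  commands:
    - {"ax": 0, "ay": 0, "az": 0, "x": 0, "y": 0, "z": 0.008, "gripper": 0.6}
    - {"ax": 0, "ay": 0, "az": 0, "x": 0, "y": 0, "z": 0.012, "gripper": 0.6}
    - {"ax": 0, "ay": 0, "az": 0, "x": 0, "y": 0, "z": 0.018, "gripper": 0.6}
    - {"ax": 0, "ay": 0, "az": 0, "x": 0, "y": 0, "z": 0.02, "gripper": 0.6}
    - {"ax": 0, "ay": 0, "az": 0, "x": 0, "y": 0, "z": 0.02, "gripper": 0.6}
    - {"ax": 0, "ay": 0, "az": 0, "x": 0, "y": 0, "z": 0.02, "gripper": 0.6}
    - {"ax": 0, "ay": 0, "az": 0, "x": 0, "y": 0, "z": 0.02, "gripper": 0.6}
    - {"ax": 0, "ay": 0, "az": 0, "x": 0, "y": 0, "z": 0.02, "gripper": 0.6}

```text
clock: 30.1
tcp_pos: [0.4049, -0.2994, 0.0926]
orientation: [-165.1, 89.9, -19.6]
contact_force: [1.9, -1.3, -1.1]
finger_gap: 0.0175
```

Call:
servo_tool:
  commands:
    - {"ax": 0, "ay": 0, "az": 0, "x": 0, "y": 0, "z": 0.012, "gripper": 0.6}
    - {"ax": 0, "ay": 0, "az": 0, "x": 0, "y": 0, "z": 0.008, "gripper": 0.6}
    - {"ax": 0, "ay": 0, "az": 0, "x": 0, "y": 0, "z": 0.005, "gripper": 0.6}
    - {"ax": 0, "ay": 0, "az": 0, "x": 0, "y": 0, "z": 0.004, "gripper": 0.6}
    - {"ax": 0, "ay": 0, "az": 0, "x": 0, "y": 0, "z": 0.004, "gripper": 0.6}
    - {"ax": 0, "ay": 0, "az": 0, "x": 0, "y": 0, "z": 0, "gripper": 0.6}

```text
clock: 30.85
tcp_pos: [0.3783, -0.281, 0.0919]
orientation: [2.1, 90.0, 147.5]
contact_force: [0.1, -0.8, 0.1]
finger_gap: 0.0173
```

Call:
servo_tool:
  commands:
    - {"ax": 0, "ay": 0, "az": 0, "x": 0, "y": 0, "z": 0.003, "gripper": 0.6}
    - {"ax": 0, "ay": 0, "az": 0, "x": 0, "y": 0, "z": 0.003, "gripper": 0.6}
    - {"ax": 0, "ay": 0, "az": 0, "x": 0, "y": 0, "z": 0, "gripper": 0.6}

```text
clock: 31.22
tcp_pos: [0.3773, -0.2795, 0.0929]
orientation: [-172.3, 89.6, -26.7]
contact_force: [9.3, -11.7, -9.4]
finger_gap: 0.0174
```

Call:
servo_tool:
  commands:
    - {"ax": 0, "ay": 0, "az": 0, "x": 0, "y": 0, "z": 0.002, "gripper": 0.6}
    - {"ax": 0, "ay": 0, "az": 0, "x": 0, "y": 0, "z": 0.002, "gripper": 0.6}
    - {"ax": 0, "ay": 0, "az": 0, "x": 0, "y": 0, "z": 0, "gripper": 0.6}

```text
clock: 31.6
tcp_pos: [0.3775, -0.2789, 0.0936]
orientation: [-172.2, 89.2, -26.6]
contact_force: [17.6, -21.6, -19.7]
finger_gap: 0.0175
```

Call:
servo_tool:
  commands:
    - {"ax": 0, "ay": 0, "az": 0, "x": 0, "y": 0, "z": -0.005, "gripper": 0.6}
    - {"ax": 0, "ay": 0, "az": 0, "x": 0, "y": 0, "z": -0.009, "gripper": 0.6}
    - {"ax": 0, "ay": 0, "az": 0, "x": 0, "y": 0, "z": 0, "gripper": 0.6}
    - {"ax": 0, "ay": 0, "az": 0, "x": -0.02, "y": 0, "z": 0, "gripper": 0.6}
    - {"ax": 0, "ay": 0, "az": 0, "x": -0.04, "y": 0, "z": 0, "gripper": 0.6}
    - {"ax": 0, "ay": 0, "az": 0, "x": -0.05, "y": 0, "z": 0, "gripper": 0.6}
    - {"ax": 0, "ay": 0, "az": 0, "x": -0.05, "y": 0, "z": 0, "gripper": 0.3}
    - {"ax": 0, "ay": 0, "az": 0, "x": -0.05, "y": 0, "z": 0, "gripper": 0}

```text
clock: 32.6
tcp_pos: [0.381, -0.2831, 0.3035]
orientation: [-1.5, 89.9, 144.0]
contact_force: [1.6, -0.5, -0.6]
finger_gap: 0.0318
```

```bash
python3 - <<'E'
from ant import *
w=grab('wrist');a=grab('scene');s=sensors.observe();T=toolT();print(T,s['contact_force'],w['P'][:3,3])
ants('scene')
cv2.imwrite('pics/w11.png',np.hstack([cv2.resize(w['im'],(400,300),interpolation=cv2.INTER_AREA),cv2.resize(a['im'][100:325,100:400],(400,300),interpolation=cv2.INTER_CUBIC)]))
E
```

```text
[[ 0.0076 -0.5668 -0.8238  0.3835]
 [-0.0035 -0.8239  0.5668 -0.2845]
 [-1.     -0.0015 -0.0083  0.3075]
 [ 0.      0.      0.      1.    ]] [ 0.0732 -0.0248 -0.9089] [ 0.4455 -0.3275  0.4611]
scene mid [ 0.8814 -0.8444] ang->cap 90.5 len [ 50. 161.] brass 0 px [93. 94.]
scene mid [ 0.6031 -0.1032] ang->cap -86.5 len [ 37. 154.] brass 8 px [219. 199.]
scene mid [0.4418 0.008 ] ang->cap -174.4 len [146.  42.] brass 8 px [275. 206.]
scene mid [0.743  0.0393] ang->cap 84.8 len [109.  25.] brass 0 px [194. 246.]
scene mid [0.4458 0.1806] ang->cap 14.8 len [146.  38.] brass 5 px [298. 247.]
scene mid [0.4363 0.3164] ang->cap -166.6 len [152.  37.] brass 10 px [323. 281.]
```

View pics/w11.png

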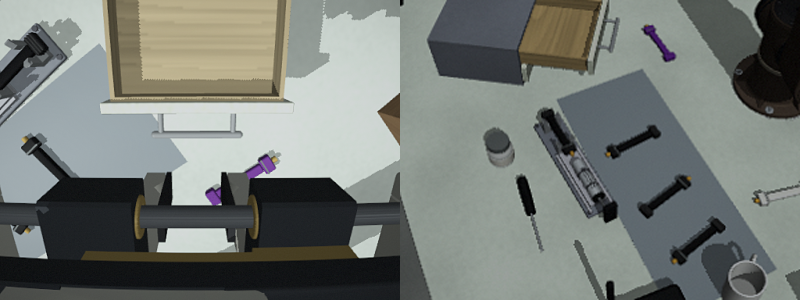

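```bash
python3 - <<'E'
from h import *
w=load('wrist')
P=lambda p,z:onz(w,np.array(p)*1.28,z)[:,:2]
h=P([(155,133),(240,133)],.106); ux=np.array([np.cos(np.radians(-34.7)),np.sin(np.radians(-34.7))]); uy=np.array([-ux[1],ux[0]])
print('handle',h.mean(0),np.linalg.norm(h[0]-h[1]))
c=h.mean(0)
rel=lambda p,z:np.round(np.c_[(P(p,z)-c)@ux,(P(p,z)-c)@uy],4)
print('front top outer',rel([(103,106),(294,108)],.135))
print('inner edges at wall top: left,right,front',rel([(117,90),(285,90),(200,96)],.118))
print('floor',rel([(140,78),(275,78)],.080))
E
```

```text
handle [ 0.3638 -0.2732] 0.12021746716496194
front top outer [[ 0.0434  0.1203]
 [ 0.0414 -0.1226]]
inner edges at wall top: left,right,front [[ 0.0616  0.1058]
 [ 0.0622 -0.1146]
 [ 0.0536 -0.003 ]]
floor [[ 0.0745  0.0826]
 [ 0.0752 -0.1113]]
```

```bash
python3 - <<'E'
from ant import *
ants('scene',z=.048)
plan([.608,-.073,.2],3.7); print(sensors.observe()['qpos'])
E
```

```text
scene mid [ 0.8804 -0.7965] ang->cap 90.5 len [ 49. 156.] brass 0 px [93. 94.]
scene mid [ 0.6105 -0.0777] ang->cap -86.5 len [ 36. 149.] brass 8 px [219. 199.]
scene mid [0.454  0.0301] ang->cap -174.4 len [141.  41.] brass 8 px [275. 206.]
scene mid [0.7462 0.0605] ang->cap 84.8 len [106.  24.] brass 0 px [194. 246.]
scene mid [0.4579 0.1976] ang->cap 14.8 len [142.  37.] brass 5 px [298. 247.]
scene mid [0.4487 0.3292] ang->cap -166.6 len [148.  36.] brass 10 px [323. 281.]
shift x 0.1085 y -0.3013 z -0.0642 ax 51.8 (other -128.2) q6 68
[-12.8017  -1.4596 -15.8185   0.1017 -75.1697  68.2489]
```

Call:
servo_tool:
  commands:
    - {"ax": 0, "ay": 0, "az": 0, "x": 0, "y": -0.038, "z": -0.008, "gripper": 0}
    - {"ax": 0, "ay": 0, "az": 0, "x": 0, "y": -0.038, "z": -0.008, "gripper": 0}
    - {"ax": 0, "ay": 0, "az": 0, "x": 0.01, "y": -0.038, "z": -0.008, "gripper": 0}
    - {"ax": 0, "ay": 0, "az": 0, "x": 0.02, "y": -0.038, "z": -0.008, "gripper": 0}
    - {"ax": 0, "ay": 0, "az": 0, "x": 0.02, "y": -0.038, "z": -0.008, "gripper": 0}
    - {"ax": 0, "ay": 0, "az": 0, "x": 0.02, "y": -0.038, "z": -0.008, "gripper": 0}
    - {"ax": 0, "ay": 0, "az": 0, "x": 0.02, "y": -0.037, "z": -0.008, "gripper": 0}
    - {"ax": 0, "ay": 0, "az": 0, "x": 0.018, "y": -0.036, "z": -0.008, "gripper": 0}

```text
clock: 33.7
tcp_pos: [0.6051, -0.0709, 0.1924]
orientation: [35.5, 89.9, -179.0]
contact_force: [-0.3, -0.7, -0.1]
finger_gap: 0.0439
```

Call:
servo_tool:
  commands:
    - {"ax": 10.4, "ay": 0, "az": 0, "x": 0, "y": 0, "z": 0, "gripper": 0}
    - {"ax": 10.4, "ay": 0, "az": 0, "x": 0, "y": 0, "z": 0, "gripper": 0}
    - {"ax": 10.4, "ay": 0, "az": 0, "x": 0, "y": 0, "z": 0, "gripper": 0}
    - {"ax": 10.4, "ay": 0, "az": 0, "x": 0, "y": 0, "z": 0, "gripper": 0}
    - {"ax": 10.2, "ay": 0, "az": 0, "x": 0, "y": 0, "z": 0, "gripper": 0}
    - {"ax": 0, "ay": 0, "az": 0, "x": 0, "y": 0, "z": 0, "gripper": 0}
    - {"ax": 0, "ay": 0, "az": 0, "x": 0, "y": 0, "z": 0, "gripper": 0}

```text
clock: 34.58
tcp_pos: [0.605, -0.0719, 0.1937]
orientation: [87.1, 90.0, -179.0]
contact_force: [0.2, -0.6, 0.3]
finger_gap: 0.0439
```

```bash
python3 - <<'E'
from h import *
T=toolT();print(T); plan([.608,-.075,.041],3.7)
E
```

```text
[[-0.0008 -0.9977 -0.0675  0.605 ]
 [-0.     -0.0675  0.9977 -0.0719]
 [-1.      0.0008  0.      0.1937]
 [ 0.      0.      0.      1.    ]]
shift x 0.1527 y -0.0029 z -0.0033 ax 0.2 (other -179.8) q6 -8
```

Call:
servo_tool:
  commands:
    - {"ax": 0, "ay": 0, "az": 0, "x": 0.03, "y": -0.003, "z": -0.003, "gripper": 0}
    - {"ax": 0, "ay": 0, "az": 0, "x": 0.035, "y": 0, "z": 0, "gripper": 0}
    - {"ax": 0, "ay": 0, "az": 0, "x": 0.035, "y": 0, "z": 0, "gripper": 0}
    - {"ax": 0, "ay": 0, "az": 0, "x": 0.025, "y": 0, "z": 0, "gripper": 0}
    - {"ax": 0, "ay": 0, "az": 0, "x": 0.018, "y": 0, "z": 0, "gripper": 0}
    - {"ax": 0, "ay": 0, "az": 0, "x": 0.01, "y": 0, "z": 0, "gripper": 0}
    - {"ax": 0, "ay": 0, "az": 0, "x": 0, "y": 0, "z": 0, "gripper": 0}

```text
clock: 35.45
tcp_pos: [0.6082, -0.0747, 0.0406]
orientation: [97.0, 89.9, -169.2]
contact_force: [0.5, 0.2, 1.4]
finger_gap: 0.0437
```

Call:
servo_tool:
  commands:
    - {"ax": 0, "ay": 0, "az": 0, "x": 0, "y": 0, "z": 0, "gripper": 0.9}
    - {"ax": 0, "ay": 0, "az": 0, "x": 0, "y": 0, "z": 0, "gripper": 0.9}
    - {"ax": 0, "ay": 0, "az": 0, "x": 0, "y": 0, "z": 0, "gripper": 0.9}
    - {"ax": 0, "ay": 0, "az": 0, "x": -0.01, "y": 0, "z": 0, "gripper": 0.9}
    - {"ax": 0, "ay": 0, "az": 0, "x": -0.03, "y": 0, "z": 0, "gripper": 0.9}
    - {"ax": 0, "ay": 0, "az": 0, "x": -0.04, "y": 0, "z": 0, "gripper": 0.9}
    - {"ax": 0, "ay": 0, "az": 0, "x": -0.04, "y": 0, "z": 0, "gripper": 0.9}
    - {"ax": 0, "ay": 0, "az": 0, "x": -0.04, "y": 0, "z": 0, "gripper": 0.9}
  grip_force: 30

```text
clock: 36.45
tcp_pos: [0.6084, -0.0748, 0.2034]
orientation: [-89.9, 90.0, 3.7]
contact_force: [0.9, -0.1, -1.2]
finger_gap: 0.0176
```

Call:
servo_tool:
  commands:
    - {"ax": -10.4, "ay": 0, "az": 0, "x": 0, "y": 0, "z": 0, "gripper": 0.9}
    - {"ax": -10.4, "ay": 0, "az": 0, "x": 0, "y": 0, "z": 0, "gripper": 0.9}
    - {"ax": -10.4, "ay": 0, "az": 0, "x": 0, "y": 0, "z": 0, "gripper": 0.9}
    - {"ax": -10.4, "ay": 0, "az": 0, "x": 0, "y": 0, "z": 0, "gripper": 0.9}
    - {"ax": -10, "ay": 0, "az": 0, "x": 0, "y": 0, "z": 0, "gripper": 0.9}
    - {"ax": 0, "ay": 0, "az": 0, "x": 0, "y": 0, "z": 0, "gripper": 0.9}
    - {"ax": 0, "ay": 0, "az": 0, "x": 0, "y": 0, "z": 0, "gripper": 0.9}

```text
clock: 37.33
tcp_pos: [0.6085, -0.0747, 0.2015]
orientation: [-139.5, 90.0, 5.5]
contact_force: [0.7, -0.4, -0.6]
finger_gap: 0.0176
```

```bash
cat >> h.py <<'E'
ux=np.array([np.cos(np.radians(-34.7)),np.sin(np.radians(-34.7))]); uy=np.array([-ux[1],ux[0]]); DC=np.array([.495,-.367])
def slot(x,y): return DC+x*ux+y*uy
E
python3 - <<'E'
from h import *
T=toolT();s=sensors.observe();print(T,s['finger_gap'],s['contact_force']); t=slot(-.014,-.066); print(t); plan([*t,.2],55.3)
w=grab('wrist')
P=lambda p,z:onz(w,np.array(p)*.64,z)[:,:2]
z=T[2,3]+.012
g=cv2.cvtColor(w['im'],cv2.COLOR_BGR2GRAY)
uv=proj(w,np.array([[*(T[:2,3]-T[:2,2]*d),z] for d in np.arange(.02,.11,.001)]))
print([int(g[int(v),int(u)]) if 0<=v<384 else -1 for u,v in uv])
E
```

```text
[[ 0.0004 -0.5732 -0.8194  0.6085]
 [ 0.     -0.8194  0.5732 -0.0747]
 [-1.     -0.0002 -0.0003  0.2015]
 [ 0.      0.      0.      1.    ]] 0.017596158938981605 [ 0.6961 -0.4299 -0.561 ]
[ 0.4459 -0.4133]
shift x 0.0014 y 0.3706 z -0.0608 ax -0.3 (other 179.7) q6 44
[20, 18, 13, 16, 18, 17, 15, 17, 13, 13, 12, 20, 17, 17, 16, 21, 20, 17, 13, 19, 16, 15, 13, 18, 15, 16, 16, 14, 16, 17, 21, 18, 15, 12, 10, 16, 28, 23, 48, 40, 28, 27, 36, 46, 39, 26, 31, 35, 47, 41, 34, 23, 23, 0, 218, 208, 209, 210, 210, 211, 209, 208, 210, 209, 209, 209, 210, 209, 209, 210, 210, 209, 210, 208, 208, 210, 210, 210, 211, 210, 209, 210, 207, 208, 197, 148, 151, 151, 150, -1]
```

Call:
servo_tool:
  commands:
    - {"ax": -0.3, "ay": 0, "az": 0, "x": 0, "y": 0.046, "z": -0.007, "gripper": 0.9}
    - {"ax": 0, "ay": 0, "az": 0, "x": 0, "y": 0.046, "z": -0.007, "gripper": 0.9}
    - {"ax": 0, "ay": 0, "az": 0, "x": 0, "y": 0.046, "z": -0.007, "gripper": 0.9}
    - {"ax": 0, "ay": 0, "az": 0, "x": 0, "y": 0.046, "z": -0.007, "gripper": 0.9}
    - {"ax": 0, "ay": 0, "az": 0, "x": 0, "y": 0.046, "z": -0.007, "gripper": 0.9}
    - {"ax": 0, "ay": 0, "az": 0, "x": 0, "y": 0.046, "z": -0.007, "gripper": 0.9}
    - {"ax": 0, "ay": 0, "az": 0, "x": 0, "y": 0.046, "z": -0.007, "gripper": 0.9}
    - {"ax": 0, "ay": 0, "az": 0, "x": 0, "y": 0.046, "z": -0.007, "gripper": 0.9}

```text
clock: 38.38
tcp_pos: [0.4456, -0.411, 0.2014]
orientation: [-173.1, 90.0, -27.7]
contact_force: [0.1, -0.5, -0.7]
finger_gap: 0.0178
```

Call:
servo_tool:
  commands:
    - {"ax": 0, "ay": 0, "az": 0, "x": 0, "y": 0, "z": 0, "gripper": 0.9}
    - {"ax": 0, "ay": 0, "az": 0, "x": 0, "y": 0, "z": 0, "gripper": 0.9}

```text
clock: 38.62
tcp_pos: [0.4461, -0.4097, 0.201]
orientation: [-22.0, 90.0, 123.4]
contact_force: [-0.7, -0.1, -0.6]
finger_gap: 0.0177
```

```bash
python3 - <<'E'
from h import *
T=toolT();s=sensors.observe();print(T[:3,3],s['finger_gap'],s['contact_force']); plan([*slot(-.016,-.066),.0855],55.3)
w=grab('wrist'); cv2.imwrite('pics/w12.png',cv2.resize(w['im'],(640,480),interpolation=cv2.INTER_AREA))
E
```

```text
[ 0.4461 -0.4097  0.201 ] 0.017650925667570257 [-0.684  -0.0966 -0.6368]
shift x 0.1155 y 0.0031 z 0.0001 ax 0.1 (other -179.9) q6 80
```

View pics/w12.png

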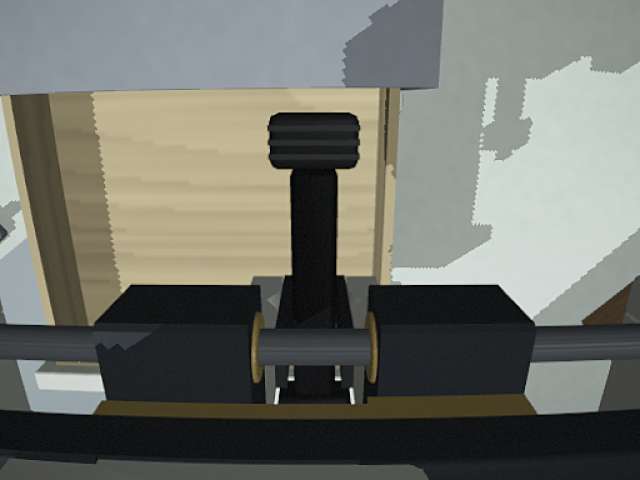

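```bash
python3 - <<'E'
from h import *
w=load('wrist')
q=lambda p,z:(lambda X:np.round(np.c_[(X-DC)@ux,(X-DC)@uy],4))(onz(w,np.array(p)*.8,z)[:,:2])
print('right wall top',q([(381,140),(379,250)],.118),'left wall top',q([(8,100),(38,300)],.118),q([(52,110),(72,240)],.08),'unit edge',q([(100,89),(400,88)],.14))
E
```

```text
right wall top [[ 0.0392 -0.1009]
 [-0.0276 -0.1028]] left wall top [[ 0.0639  0.1149]
 [-0.0641  0.1207]] [[ 0.0567  0.1122]
 [-0.035   0.1128]] unit edge [[ 0.0678  0.0469]
 [ 0.0674 -0.1059]]
```

Call:
servo_tool:
  commands:
    - {"ax": 0, "ay": 0, "az": 0, "x": 0.03, "y": -0.002, "z": 0, "gripper": 0.9}
    - {"ax": 0, "ay": 0, "az": 0, "x": 0.03, "y": 0, "z": 0, "gripper": 0.9}
    - {"ax": 0, "ay": 0, "az": 0, "x": 0.025, "y": 0, "z": 0, "gripper": 0.9}
    - {"ax": 0, "ay": 0, "az": 0, "x": 0.015, "y": 0, "z": 0, "gripper": 0.9}
    - {"ax": 0, "ay": 0, "az": 0, "x": 0.01, "y": 0, "z": 0, "gripper": 0.9}
    - {"ax": 0, "ay": 0, "az": 0, "x": 0.005, "y": 0, "z": 0, "gripper": 0.9}
    - {"ax": 0, "ay": 0, "az": 0, "x": 0, "y": 0, "z": 0, "gripper": 0.9}

```text
clock: 39.55
tcp_pos: [0.4478, -0.4082, 0.0866]
orientation: [179.3, 90.0, -35.1]
contact_force: [-0.7, -0.0, 0.1]
finger_gap: 0.0175
```

Call:
servo_tool:
  commands:
    - {"ax": 0, "ay": 0, "az": 0, "x": 0, "y": 0, "z": 0, "gripper": 0.5}
    - {"ax": 0, "ay": 0, "az": 0, "x": 0, "y": 0, "z": 0, "gripper": 0.4}
    - {"ax": 0, "ay": 0, "az": 0, "x": 0, "y": 0, "z": 0, "gripper": 0.4}
    - {"ax": 0, "ay": 0, "az": 0, "x": -0.015, "y": 0, "z": 0, "gripper": 0.4}
    - {"ax": 0, "ay": 0, "az": 0, "x": -0.03, "y": 0, "z": 0, "gripper": 0.4}
    - {"ax": 0, "ay": 0, "az": 0, "x": -0.04, "y": 0, "z": 0, "gripper": 0.2}
    - {"ax": 0, "ay": 0, "az": 0, "x": -0.04, "y": 0, "z": 0, "gripper": 0}
    - {"ax": 0, "ay": 0, "az": 0, "x": -0.04, "y": 0, "z": 0, "gripper": -0.2}

```text
clock: 40.55
tcp_pos: [0.4473, -0.4081, 0.2538]
orientation: [179.8, 89.9, -34.7]
contact_force: [0.9, -0.6, -0.6]
finger_gap: 0.0486
```

```bash
sed -i 's/DC=np.array(\[.495,-.367\])/DC=np.array([.498,-.363])/' h.py; python3 - <<'E'
from ant import *
T=toolT();s=sensors.observe();print(T[:3,3],s['finger_gap'],s['contact_force'])
grab('scene'); ants('scene'); w=grab('wrist'); ants('wrist',z=.092)
plan([.442,.008,.2],-84.4); plan([.445,.18,.2],104.3)
E
```

```text
[ 0.4473 -0.4081  0.2538] 0.04855941863122638 [ 0.8872 -0.5911 -0.6211]
scene mid [ 0.8814 -0.8444] ang->cap 90.5 len [ 50. 161.] brass 0 px [93. 94.]
scene mid [ 0.4264 -0.4905] ang->cap -35.3 len [ 47. 154.] brass 7 px [223. 112.]
scene mid [0.4418 0.008 ] ang->cap -174.4 len [146.  42.] brass 8 px [275. 206.]
scene mid [0.7429 0.0393] ang->cap 84.2 len [109.  25.] brass 0 px [194. 246.]
scene mid [0.4459 0.1806] ang->cap 14.5 len [146.  38.] brass 5 px [298. 247.]
scene mid [0.4363 0.3164] ang->cap -166.6 len [152.  37.] brass 10 px [323. 281.]
wrist mid [ 0.4536 -0.4117] ang->cap -34.3 len [ 31. 114.] brass 58 px [250. 155.]
shift x 0.0555 y -0.3405 z 0.2426 ax -40.0 (other 140.0) q6 79
shift x 0.0545 y -0.4841 z 0.3373 ax -48.7 (other 131.3) q6 79
```

Call:
servo_tool:
  commands:
    - {"ax": 0, "ay": 0, "az": 0, "x": 0, "y": -0.03, "z": 0.021, "gripper": -0.2}
    - {"ax": 0, "ay": 0, "az": 0, "x": 0, "y": -0.039, "z": 0.028, "gripper": -0.2}
    - {"ax": 0, "ay": 0, "az": 0, "x": 0, "y": -0.039, "z": 0.028, "gripper": -0.2}
    - {"ax": 0, "ay": 0, "az": 0, "x": 0, "y": -0.039, "z": 0.028, "gripper": -0.2}
    - {"ax": 0, "ay": 0, "az": 0, "x": 0, "y": -0.039, "z": 0.028, "gripper": -0.2}
    - {"ax": 0, "ay": 0, "az": 0, "x": 0, "y": -0.039, "z": 0.028, "gripper": -0.2}
    - {"ax": 0, "ay": 0, "az": 0, "x": 0, "y": -0.039, "z": 0.028, "gripper": -0.2}
    - {"ax": 0, "ay": 0, "az": 0, "x": 0, "y": -0.039, "z": 0.028, "gripper": -0.2}

```text
clock: 41.65
tcp_pos: [0.4396, -0.0341, 0.2521]
orientation: [-131.2, 89.9, 14.4]
contact_force: [1.7, 0.6, -0.2]
finger_gap: 0.0528
```

Call:
servo_tool:
  commands:
    - {"ax": 0, "ay": 0, "az": 0, "x": 0, "y": -0.0375, "z": 0.027, "gripper": -0.2}
    - {"ax": -10, "ay": 0, "az": 0, "x": 0, "y": 0, "z": 0, "gripper": -0.2}
    - {"ax": -10, "ay": 0, "az": 0, "x": 0, "y": 0, "z": 0, "gripper": -0.2}
    - {"ax": -10, "ay": 0, "az": 0, "x": 0, "y": 0, "z": 0, "gripper": -0.2}
    - {"ax": -10, "ay": 0, "az": 0, "x": 0, "y": 0, "z": 0, "gripper": -0.2}
    - {"ax": 0, "ay": 0, "az": 0, "x": 0, "y": 0, "z": 0, "gripper": -0.2}
    - {"ax": 0, "ay": 0, "az": 0, "x": 0, "y": 0, "z": 0, "gripper": -0.2}

```text
clock: 42.52
tcp_pos: [0.4389, 0.0107, 0.2515]
orientation: [-162.1, 90.0, 23.2]
contact_force: [0.2, -0.1, 0.7]
finger_gap: 0.0525
```

```bash
python3 - <<'E'
from ant import *
T=toolT();s=sensors.observe();print(T[:3,3],T[:3,2])
w=grab('wrist'); ants()
# rod direction: dark cross-sections ahead of the TCP at rod height
g=cv2.cvtColor(w['im'],cv2.COLOR_BGR2GRAY)
for z in (.014,):
  ys,xs=np.where((g<62)); X=onz(w,np.c_[xs,ys],z)[:,:2]; r=X-[.440,.008]; c=np.array([np.cos(np.radians(-174.4)),np.sin(np.radians(-174.4))]); n=np.array([-c[1],c[0]])
  m=(ys<222)&(abs(r@n)<.03)&(abs(r@c)<.1)
  t=-(r@c)[m]; o=(r@n)[m]
  for a in np.arange(-.05,.08,.01):
    k=(t>=a)&(t<a+.01)
    if k.sum()>3: print('t(hinge+) %.3f'%a,k.sum(),o[k].min().round(4),o[k].max().round(4))
  print('t max',t.max())
plan([.440,.008,.004],95.6)
E
```

```text
[0.4389 0.0107 0.2515] [-0.9957 -0.0928 -0.0006]
wrist mid [0.4449 0.1808] ang->cap 14.0 len [142.  37.] brass 49 px [112. 126.]
wrist mid [0.4313 0.3136] ang->cap 13.1 len [140.  42.] brass 0 px [ 14. 141.]
wrist mid [0.4292 0.0084] ang->cap -174.7 len [122.  30.] brass 51 px [253. 153.]
t(hinge+) -0.050 124 -0.0154 0.012
t(hinge+) -0.040 104 -0.0091 0.0058
t(hinge+) -0.030 104 -0.009 0.0057
t(hinge+) -0.020 107 -0.0089 0.0069
t(hinge+) -0.010 112 -0.0088 0.0069
t(hinge+) 0.000 112 -0.0087 0.0069
t(hinge+) 0.010 126 -0.0086 0.0069
t(hinge+) 0.020 112 -0.0085 0.0069
t(hinge+) 0.030 126 -0.0085 0.0068
t(hinge+) 0.040 118 -0.0084 0.0138
t(hinge+) 0.050 150 -0.0152 0.0149
t(hinge+) 0.060 242 -0.0151 0.0149
t(hinge+) 0.070 22 -0.0127 0.0113
t max 0.07042071565161032
shift x 0.2474 y 0.0028 z -0.0008 ax -0.2 (other 179.8) q6 68
```

Call:
servo_tool:
  commands:
    - {"ax": 0, "ay": 0, "az": 0, "x": 0.04, "y": 0.003, "z": 0, "gripper": -0.2}
    - {"ax": 0, "ay": 0, "az": 0, "x": 0.05, "y": 0, "z": 0, "gripper": -0.2}
    - {"ax": 0, "ay": 0, "az": 0, "x": 0.05, "y": 0, "z": 0, "gripper": -0.2}
    - {"ax": 0, "ay": 0, "az": 0, "x": 0.045, "y": 0, "z": 0, "gripper": -0.2}
    - {"ax": 0, "ay": 0, "az": 0, "x": 0.035, "y": 0, "z": 0, "gripper": -0.2}
    - {"ax": 0, "ay": 0, "az": 0, "x": 0.018, "y": 0, "z": 0, "gripper": -0.2}
    - {"ax": 0, "ay": 0, "az": 0, "x": 0.009, "y": 0, "z": 0, "gripper": -0.2}
    - {"ax": 0, "ay": 0, "az": 0, "x": 0, "y": 0, "z": 0, "gripper": 0.9}

```text
clock: 43.58
tcp_pos: [0.4391, 0.0077, 0.004]
orientation: [26.2, 90.0, -148.3]
contact_force: [0.1, -0.1, 0.2]
finger_gap: 0.047
```

Call:
servo_tool:
  commands:
    - {"ax": 0, "ay": 0, "az": 0, "x": 0, "y": 0, "z": 0, "gripper": 0.9}
    - {"ax": 0, "ay": 0, "az": 0, "x": 0, "y": 0, "z": 0, "gripper": 0.9}
    - {"ax": 0, "ay": 0, "az": 0, "x": 0, "y": 0, "z": 0, "gripper": 0.9}
    - {"ax": 0, "ay": 0, "az": 0, "x": -0.02, "y": 0, "z": 0, "gripper": 0.9}
    - {"ax": 0, "ay": 0, "az": 0, "x": -0.04, "y": 0, "z": 0, "gripper": 0.9}
    - {"ax": 0, "ay": 0, "az": 0, "x": -0.05, "y": 0, "z": 0, "gripper": 0.9}
    - {"ax": 0, "ay": 0, "az": 0, "x": -0.05, "y": 0, "z": 0, "gripper": 0.9}
    - {"ax": 0, "ay": 0, "az": 0, "x": -0.04, "y": 0, "z": 0, "gripper": 0.9}

```text
clock: 44.58
tcp_pos: [0.4392, 0.0078, 0.2066]
orientation: [-159.7, 89.9, 25.9]
contact_force: [1.2, 0.9, -0.1]
finger_gap: 0.0175
```

Call:
servo_tool:
  commands:
    - {"ax": 10, "ay": 0, "az": 0, "x": 0, "y": 0, "z": 0, "gripper": 0.9}
    - {"ax": 10, "ay": 0, "az": 0, "x": 0, "y": 0, "z": 0, "gripper": 0.9}
    - {"ax": 10, "ay": 0, "az": 0, "x": 0, "y": 0, "z": 0, "gripper": 0.9}
    - {"ax": 10, "ay": 0, "az": 0, "x": 0, "y": 0, "z": 0, "gripper": 0.9}
    - {"ax": 0, "ay": 0, "az": 0, "x": 0, "y": 0, "z": 0, "gripper": 0.9}
    - {"ax": 0, "ay": 0, "az": 0, "x": 0, "y": 0, "z": 0, "gripper": 0.9}

```text
clock: 45.32
tcp_pos: [0.4391, 0.0077, 0.2042]
orientation: [-94.8, 90.0, 50.9]
contact_force: [0.3, 0.5, -0.9]
finger_gap: 0.0174
```

```bash
python3 - <<'E'
from h import *
s=sensors.observe();print(s['tcp_pos'],s['finger_gap'],s['contact_force']); plan([*slot(-.026,-.022),.2],55.3)
E
```

```text
[0.4391 0.0077 0.2042] 0.01742095314816639 [ 0.328   0.4838 -0.9359]
shift x 0.0041 y 0.2951 z -0.2311 ax 0.5 (other -179.5) q6 29
```

Call:
servo_tool:
  commands:
    - {"ax": 0.5, "ay": 0, "az": 0, "x": 0, "y": 0.037, "z": -0.029, "gripper": 0.9}
    - {"ax": 0, "ay": 0, "az": 0, "x": 0, "y": 0.037, "z": -0.029, "gripper": 0.9}
    - {"ax": 0, "ay": 0, "az": 0, "x": 0, "y": 0.037, "z": -0.029, "gripper": 0.9}
    - {"ax": 0, "ay": 0, "az": 0, "x": 0, "y": 0.037, "z": -0.029, "gripper": 0.9}
    - {"ax": 0, "ay": 0, "az": 0, "x": 0, "y": 0.037, "z": -0.029, "gripper": 0.9}
    - {"ax": 0, "ay": 0, "az": 0, "x": 0, "y": 0.037, "z": -0.029, "gripper": 0.9}
    - {"ax": 0, "ay": 0, "az": 0, "x": 0, "y": 0.037, "z": -0.029, "gripper": 0.9}
    - {"ax": 0, "ay": 0, "az": 0, "x": 0, "y": 0.036, "z": -0.028, "gripper": 0.9}

```text
clock: 46.32
tcp_pos: [0.4598, -0.368, 0.204]
orientation: [32.0, 90.0, 177.2]
contact_force: [-0.2, 0.2, -0.1]
finger_gap: 0.0181
```

Call:
servo_tool:
  commands:
    - {"ax": 0, "ay": 0, "az": 0, "x": 0.02, "y": 0, "z": 0, "gripper": 0.9}
    - {"ax": 0, "ay": 0, "az": 0, "x": 0.02, "y": 0, "z": 0, "gripper": 0.9}
    - {"ax": 0, "ay": 0, "az": 0, "x": 0, "y": 0, "z": 0, "gripper": 0.9}
    - {"ax": 0, "ay": 0, "az": 0, "x": 0, "y": 0, "z": 0, "gripper": 0.9}

```text
clock: 46.82
tcp_pos: [0.4603, -0.3665, 0.1649]
orientation: [164.2, 90.0, -50.7]
contact_force: [-0.1, 0.0, -0.2]
finger_gap: 0.0173
```

```bash
python3 - <<'E'
from h import *
s=sensors.observe();print(s['tcp_pos'],s['finger_gap'],s['contact_force']); plan([*slot(-.026,-.022),.086],55.3)
E
```

```text
[ 0.4603 -0.3665  0.1649] 0.017318576563774363 [-0.077   0.0053 -0.1812]
shift x 0.0789 y -0.0024 z -0.0029 ax -0.2 (other 179.8) q6 75
```

Call:
servo_tool:
  commands:
    - {"ax": 0, "ay": 0, "az": 0, "x": 0.02, "y": -0.002, "z": -0.003, "gripper": 0.9}
    - {"ax": 0, "ay": 0, "az": 0, "x": 0.025, "y": 0, "z": 0, "gripper": 0.9}
    - {"ax": 0, "ay": 0, "az": 0, "x": 0.018, "y": 0, "z": 0, "gripper": 0.9}
    - {"ax": 0, "ay": 0, "az": 0, "x": 0.01, "y": 0, "z": 0, "gripper": 0.9}
    - {"ax": 0, "ay": 0, "az": 0, "x": 0.006, "y": 0, "z": 0, "gripper": 0.9}
    - {"ax": 0, "ay": 0, "az": 0, "x": 0, "y": 0, "z": 0, "gripper": 0.9}
    - {"ax": 0, "ay": 0, "az": 0, "x": 0, "y": 0, "z": 0, "gripper": 0.9}

```text
clock: 47.7
tcp_pos: [0.4639, -0.3667, 0.0859]
orientation: [-172.1, 89.9, -27.1]
contact_force: [0.6, -0.7, -0.0]
finger_gap: 0.0172
```

Call:
servo_tool:
  commands:
    - {"ax": 0, "ay": 0, "az": 0, "x": 0, "y": 0, "z": 0, "gripper": 0.5}
    - {"ax": 0, "ay": 0, "az": 0, "x": 0, "y": 0, "z": 0, "gripper": 0.4}
    - {"ax": 0, "ay": 0, "az": 0, "x": 0, "y": 0, "z": 0, "gripper": 0.4}
    - {"ax": 0, "ay": 0, "az": 0, "x": -0.015, "y": 0, "z": 0, "gripper": 0.4}
    - {"ax": 0, "ay": 0, "az": 0, "x": -0.03, "y": 0, "z": 0, "gripper": 0.4}
    - {"ax": 0, "ay": 0, "az": 0, "x": -0.04, "y": 0, "z": 0, "gripper": 0.2}
    - {"ax": 0, "ay": 0, "az": 0, "x": -0.04, "y": 0, "z": 0, "gripper": 0}
    - {"ax": 0, "ay": 0, "az": 0, "x": -0.04, "y": 0, "z": 0, "gripper": -0.2}

```text
clock: 48.7
tcp_pos: [0.4634, -0.3665, 0.2528]
orientation: [-175.1, 89.9, -30.1]
contact_force: [-0.0, -1.0, -1.0]
finger_gap: 0.0485
```

Call:
servo_tool:
  commands:
    - {"ax": 0, "ay": 0, "az": 0, "x": 0, "y": -0.028, "z": 0.021, "gripper": -0.2}
    - {"ax": 0, "ay": 0, "az": 0, "x": 0, "y": -0.036, "z": 0.027, "gripper": -0.2}
    - {"ax": 0, "ay": 0, "az": 0, "x": 0, "y": -0.036, "z": 0.027, "gripper": -0.2}
    - {"ax": 0, "ay": 0, "az": 0, "x": 0, "y": -0.036, "z": 0.027, "gripper": -0.2}
    - {"ax": 0, "ay": 0, "az": 0, "x": 0, "y": -0.036, "z": 0.027, "gripper": -0.2}
    - {"ax": 0, "ay": 0, "az": 0, "x": 0, "y": -0.036, "z": 0.027, "gripper": -0.2}
    - {"ax": 0, "ay": 0, "az": 0, "x": 0, "y": -0.036, "z": 0.027, "gripper": -0.2}
    - {"ax": 0, "ay": 0, "az": 0, "x": 0, "y": -0.036, "z": 0.027, "gripper": -0.2}

```text
clock: 49.7
tcp_pos: [0.4516, -0.0153, 0.2515]
orientation: [-130.1, 89.9, 14.9]
contact_force: [0.6, 0.5, 0.6]
finger_gap: 0.0528
```

Call:
servo_tool:
  commands:
    - {"ax": 0, "ay": 0, "az": 0, "x": 0, "y": -0.036, "z": 0.027, "gripper": -0.2}
    - {"ax": 0, "ay": 0, "az": 0, "x": 0, "y": -0.036, "z": 0.027, "gripper": -0.2}
    - {"ax": 0, "ay": 0, "az": 0, "x": 0, "y": -0.036, "z": 0.027, "gripper": -0.2}
    - {"ax": 0, "ay": 0, "az": 0, "x": 0, "y": -0.036, "z": 0.027, "gripper": -0.2}
    - {"ax": 0, "ay": 0, "az": 0, "x": 0, "y": -0.014, "z": 0.009, "gripper": -0.2}
    - {"ax": 0, "ay": 0, "az": 0, "x": 0, "y": 0, "z": 0, "gripper": -0.2}

```text
clock: 50.45
tcp_pos: [0.4464, 0.1806, 0.2506]
orientation: [-114.8, 90.0, 30.4]
contact_force: [-0.5, -0.4, 0.5]
finger_gap: 0.0526
```

Call:
servo_tool:
  commands:
    - {"ax": -10, "ay": 0, "az": 0, "x": 0, "y": 0, "z": 0, "gripper": -0.2}
    - {"ax": -10, "ay": 0, "az": 0, "x": 0, "y": 0, "z": 0, "gripper": -0.2}
    - {"ax": -10, "ay": 0, "az": 0, "x": 0, "y": 0, "z": 0, "gripper": -0.2}
    - {"ax": -10, "ay": 0, "az": 0, "x": 0, "y": 0, "z": 0, "gripper": -0.2}
    - {"ax": -9, "ay": 0, "az": 0, "x": 0, "y": 0, "z": 0, "gripper": -0.2}
    - {"ax": 0, "ay": 0, "az": 0, "x": 0, "y": 0, "z": 0, "gripper": -0.2}

```text
clock: 51.2
tcp_pos: [0.4465, 0.1787, 0.2505]
orientation: [-160.4, 90.0, 33.5]
contact_force: [-0.8, -0.2, 0.7]
finger_gap: 0.0527
```

```bash
cat >> ant.py <<'E'
def rodcheck(c0,capang):
    "held-over antenna: lateral mid and hinge/cap ends as seen by the wrist camera, along capang from c0"
    w=grab('wrist'); g=cv2.cvtColor(w['im'],cv2.COLOR_BGR2GRAY)
    ys,xs=np.where(g<62); r=onz(w,np.c_[xs,ys],.014)[:,:2]-np.array(c0); a=np.radians(capang); c=np.array([np.cos(a),np.sin(a)]); n=np.array([-c[1],c[0]])
    m=(ys<222)&(abs(r@n)<.03)&(abs(r@c)<.1); t=(r@c)[m]; o=(r@n)[m]
    for lo in (-.04,-.02,0,.02,.03):
        k=(t>=lo)&(t<lo+.01)
        if k.sum()>3: print('t %.2f o %.4f..%.4f'%(lo,o[k].min(),o[k].max()),end='; ')
    print('t ends %.4f %.4f'%(t.min(),t.max()))
E
python3 - <<'E'
from ant import *
T=toolT();s=sensors.observe();print(T[:3,3],T[:3,2],s['qpos'][5])
rodcheck([.445,.1805],14.3); ants(); grab('scene'); ants('scene')
plan([.445,.1805,.004],104.3)
E
```

```text
[0.4465 0.1787 0.2505] [-0.9706 -0.2405 -0.0003] 58.58912318418153
t -0.04 o -0.0056..0.0093; t -0.02 o -0.0056..0.0090; t 0.00 o -0.0057..0.0099; t 0.02 o -0.0058..0.0096; t 0.03 o -0.0058..0.0095; t ends -0.0703 0.0691
wrist mid [0.5375 0.44  ] ang->cap 100.8 len [ 34. 115.] brass 0 px [54. 12.]
wrist mid [0.4294 0.3155] ang->cap -166.8 len [141.  36.] brass 70 px [138. 129.]
wrist mid [0.453  0.1846] ang->cap 13.9 len [123.  31.] brass 40 px [249. 137.]
scene mid [ 0.8814 -0.8454] ang->cap 90.5 len [ 50. 159.] brass 2 px [93. 94.]
scene mid [0.743  0.0393] ang->cap 83.5 len [109.  25.] brass 0 px [194. 246.]
scene mid [0.4458 0.181 ] ang->cap 14.5 len [146.  36.] brass 5 px [298. 247.]
scene mid [0.4329 0.3166] ang->cap -166.6 len [146.  35.] brass 11 px [323. 280.]
shift x 0.2464 y -0.0017 z 0.0012 ax -0.5 (other 179.5) q6 58
```

Call:
servo_tool:
  commands:
    - {"ax": -0.5, "ay": 0, "az": 0, "x": 0.04, "y": -0.004, "z": 0.001, "gripper": -0.2}
    - {"ax": 0, "ay": 0, "az": 0, "x": 0.05, "y": 0, "z": 0, "gripper": -0.2}
    - {"ax": 0, "ay": 0, "az": 0, "x": 0.05, "y": 0, "z": 0, "gripper": -0.2}
    - {"ax": 0, "ay": 0, "az": 0, "x": 0.045, "y": 0, "z": 0, "gripper": -0.2}
    - {"ax": 0, "ay": 0, "az": 0, "x": 0.034, "y": 0, "z": 0, "gripper": -0.2}
    - {"ax": 0, "ay": 0, "az": 0, "x": 0.018, "y": 0, "z": 0, "gripper": -0.2}
    - {"ax": 0, "ay": 0, "az": 0, "x": 0.009, "y": 0, "z": 0, "gripper": -0.2}
    - {"ax": 0, "ay": 0, "az": 0, "x": 0, "y": 0, "z": 0, "gripper": 0.9}

```text
clock: 52.3
tcp_pos: [0.4445, 0.1833, 0.004]
orientation: [35.0, 90.0, -130.5]
contact_force: [-0.6, 0.4, 0.8]
finger_gap: 0.0467
```

Call:
servo_tool:
  commands:
    - {"ax": 0, "ay": 0, "az": 0, "x": 0, "y": 0, "z": 0, "gripper": 0.9}
    - {"ax": 0, "ay": 0, "az": 0, "x": 0, "y": 0, "z": 0, "gripper": 0.9}
    - {"ax": 0, "ay": 0, "az": 0, "x": 0, "y": 0, "z": 0, "gripper": 0.9}
    - {"ax": 0, "ay": 0, "az": 0, "x": -0.02, "y": 0, "z": 0, "gripper": 0.9}
    - {"ax": 0, "ay": 0, "az": 0, "x": -0.04, "y": 0, "z": 0, "gripper": 0.9}
    - {"ax": 0, "ay": 0, "az": 0, "x": -0.05, "y": 0, "z": 0, "gripper": 0.9}
    - {"ax": 0, "ay": 0, "az": 0, "x": -0.05, "y": 0, "z": 0, "gripper": 0.9}
    - {"ax": 0, "ay": 0, "az": 0, "x": -0.04, "y": 0, "z": 0, "gripper": 0.9}

```text
clock: 53.3
tcp_pos: [0.4445, 0.1836, 0.2066]
orientation: [-150.1, 89.9, 44.4]
contact_force: [0.8, 0.2, -1.0]
finger_gap: 0.0179
```

Call:
servo_tool:
  commands:
    - {"ax": 10, "ay": 0, "az": 0, "x": 0, "y": 0, "z": 0, "gripper": 0.9}
    - {"ax": 10, "ay": 0, "az": 0, "x": 0, "y": 0, "z": 0, "gripper": 0.9}
    - {"ax": 10, "ay": 0, "az": 0, "x": 0, "y": 0, "z": 0, "gripper": 0.9}
    - {"ax": 10, "ay": 0, "az": 0, "x": 0, "y": 0, "z": 0, "gripper": 0.9}
    - {"ax": 9.2, "ay": 0, "az": 0, "x": 0, "y": 0, "z": 0, "gripper": 0.9}
    - {"ax": 0, "ay": 0, "az": 0, "x": 0, "y": 0, "z": 0, "gripper": 0.9}

```text
clock: 54.05
tcp_pos: [0.4443, 0.1834, 0.2042]
orientation: [-57.3, 90.0, 88.1]
contact_force: [-0.8, 0.3, -0.7]
finger_gap: 0.0177
```

```bash
python3 - <<'E'
from h import *
s=sensors.observe();print(s['tcp_pos'],s['finger_gap'],s['contact_force']); plan([*slot(-.014,.022),.2],55.3)
E
```

```text
[0.4443 0.1834 0.2042] 0.017739158944543015 [-0.8496  0.3153 -0.6967]
shift x 0.0041 y 0.3973 z -0.3405 ax 0.1 (other -179.9) q6 9
```

Call:
servo_tool:
  commands:
    - {"ax": 0, "ay": 0, "az": 0, "x": 0, "y": 0.033, "z": -0.0284, "gripper": 0.9}
    - {"ax": 0, "ay": 0, "az": 0, "x": 0, "y": 0.033, "z": -0.0284, "gripper": 0.9}
    - {"ax": 0, "ay": 0, "az": 0, "x": 0, "y": 0.033, "z": -0.0284, "gripper": 0.9}
    - {"ax": 0, "ay": 0, "az": 0, "x": 0, "y": 0.033, "z": -0.0284, "gripper": 0.9}
    - {"ax": 0, "ay": 0, "az": 0, "x": 0, "y": 0.033, "z": -0.0284, "gripper": 0.9}
    - {"ax": 0, "ay": 0, "az": 0, "x": 0, "y": 0.033, "z": -0.0284, "gripper": 0.9}
    - {"ax": 0, "ay": 0, "az": 0, "x": 0, "y": 0.033, "z": -0.0284, "gripper": 0.9}
    - {"ax": 0, "ay": 0, "az": 0, "x": 0, "y": 0.033, "z": -0.0284, "gripper": 0.9}

```text
clock: 55.05
tcp_pos: [0.4812, -0.1643, 0.2043]
orientation: [-136.5, 90.0, 9.2]
contact_force: [0.8, 0.1, -0.9]
finger_gap: 0.018
```

Call:
servo_tool:
  commands:
    - {"ax": 0, "ay": 0, "az": 0, "x": 0, "y": 0.033, "z": -0.0284, "gripper": 0.9}
    - {"ax": 0, "ay": 0, "az": 0, "x": 0, "y": 0.033, "z": -0.0284, "gripper": 0.9}
    - {"ax": 0, "ay": 0, "az": 0, "x": 0, "y": 0.033, "z": -0.0284, "gripper": 0.9}
    - {"ax": 0, "ay": 0, "az": 0, "x": 0, "y": 0.034, "z": -0.028, "gripper": 0.9}
    - {"ax": 0, "ay": 0, "az": 0, "x": 0.02, "y": 0, "z": 0, "gripper": 0.9}
    - {"ax": 0, "ay": 0, "az": 0, "x": 0.02, "y": 0, "z": 0, "gripper": 0.9}
    - {"ax": 0, "ay": 0, "az": 0, "x": 0, "y": 0, "z": 0, "gripper": 0.9}
    - {"ax": 0, "ay": 0, "az": 0, "x": 0, "y": 0, "z": 0, "gripper": 0.9}

```text
clock: 56.05
tcp_pos: [0.4992, -0.3367, 0.1649]
orientation: [173.9, 89.9, -40.7]
contact_force: [-0.7, -0.9, -1.3]
finger_gap: 0.0175
```

```bash
python3 - <<'E'
from h import *
s=sensors.observe();print(s['tcp_pos'],s['finger_gap'],s['contact_force']); plan([*slot(-.014,.022),.086],55.3)
T=toolT(); T[:2,3]=slot(-.014,.022); plan([.4345,.316,.2],103.4,T)
E
```

```text
[ 0.4992 -0.3367  0.1649] 0.017515325008558263 [-0.6902 -0.9421 -1.258 ]
shift x 0.0789 y 0.0003 z 0.0001 ax 0.2 (other -179.8) q6 71
shift x -0.0355 y -0.5013 z 0.4232 ax -47.9 (other 132.1) q6 71
```

Call:
servo_tool:
  commands:
    - {"ax": 0, "ay": 0, "az": 0, "x": 0.02, "y": 0, "z": 0, "gripper": 0.9}
    - {"ax": 0, "ay": 0, "az": 0, "x": 0.025, "y": 0, "z": 0, "gripper": 0.9}
    - {"ax": 0, "ay": 0, "az": 0, "x": 0.018, "y": 0, "z": 0, "gripper": 0.9}
    - {"ax": 0, "ay": 0, "az": 0, "x": 0.01, "y": 0, "z": 0, "gripper": 0.9}
    - {"ax": 0, "ay": 0, "az": 0, "x": 0.006, "y": 0, "z": 0, "gripper": 0.9}
    - {"ax": 0, "ay": 0, "az": 0, "x": 0, "y": 0, "z": 0, "gripper": 0.9}
    - {"ax": 0, "ay": 0, "az": 0, "x": 0, "y": 0, "z": 0, "gripper": 0.9}

```text
clock: 56.92
tcp_pos: [0.4992, -0.3367, 0.0858]
orientation: [-168.2, 89.9, -22.9]
contact_force: [-0.0, 0.3, -0.9]
finger_gap: 0.0176
```

Call:
servo_tool:
  commands:
    - {"ax": 0, "ay": 0, "az": 0, "x": 0, "y": 0, "z": 0, "gripper": 0.5}
    - {"ax": 0, "ay": 0, "az": 0, "x": 0, "y": 0, "z": 0, "gripper": 0.4}
    - {"ax": 0, "ay": 0, "az": 0, "x": 0, "y": 0, "z": 0, "gripper": 0.4}
    - {"ax": 0, "ay": 0, "az": 0, "x": -0.015, "y": 0, "z": 0, "gripper": 0.4}
    - {"ax": 0, "ay": 0, "az": 0, "x": -0.03, "y": 0, "z": 0, "gripper": 0.4}
    - {"ax": 0, "ay": 0, "az": 0, "x": -0.04, "y": 0, "z": 0, "gripper": 0.2}
    - {"ax": 0, "ay": 0, "az": 0, "x": -0.04, "y": 0, "z": 0, "gripper": 0}
    - {"ax": 0, "ay": 0, "az": 0, "x": -0.04, "y": 0, "z": 0, "gripper": -0.2}

```text
clock: 57.92
tcp_pos: [0.4986, -0.3366, 0.2528]
orientation: [-171.2, 89.9, -25.8]
contact_force: [0.5, 0.6, -0.4]
finger_gap: 0.0482
```

Call:
servo_tool:
  commands:
    - {"ax": 0, "ay": 0, "az": 0, "x": 0, "y": -0.031, "z": 0.026, "gripper": -0.2}
    - {"ax": 0, "ay": 0, "az": 0, "x": 0, "y": -0.031, "z": 0.026, "gripper": -0.2}
    - {"ax": 0, "ay": 0, "az": 0, "x": 0, "y": -0.031, "z": 0.026, "gripper": -0.2}
    - {"ax": 0, "ay": 0, "az": 0, "x": 0, "y": -0.031, "z": 0.026, "gripper": -0.2}
    - {"ax": 0, "ay": 0, "az": 0, "x": 0, "y": -0.031, "z": 0.026, "gripper": -0.2}
    - {"ax": 0, "ay": 0, "az": 0, "x": 0, "y": -0.031, "z": 0.026, "gripper": -0.2}
    - {"ax": 0, "ay": 0, "az": 0, "x": 0, "y": -0.031, "z": 0.026, "gripper": -0.2}
    - {"ax": 0, "ay": 0, "az": 0, "x": 0, "y": -0.031, "z": 0.026, "gripper": -0.2}

```text
clock: 58.92
tcp_pos: [0.4685, -0.0131, 0.2514]
orientation: [-131.7, 89.9, 13.6]
contact_force: [0.7, -0.3, 0.7]
finger_gap: 0.0527
```

Call:
servo_tool:
  commands:
    - {"ax": 0, "ay": 0, "az": 0, "x": 0, "y": -0.031, "z": 0.027, "gripper": -0.2}
    - {"ax": 0, "ay": 0, "az": 0, "x": 0, "y": -0.031, "z": 0.027, "gripper": -0.2}
    - {"ax": 0, "ay": 0, "az": 0, "x": 0, "y": -0.031, "z": 0.027, "gripper": -0.2}
    - {"ax": 0, "ay": 0, "az": 0, "x": 0, "y": -0.031, "z": 0.027, "gripper": -0.2}
    - {"ax": 0, "ay": 0, "az": 0, "x": 0, "y": -0.031, "z": 0.027, "gripper": -0.2}
    - {"ax": 0, "ay": 0, "az": 0, "x": 0, "y": -0.031, "z": 0.027, "gripper": -0.2}
    - {"ax": 0, "ay": 0, "az": 0, "x": 0, "y": -0.033, "z": 0.027, "gripper": -0.2}
    - {"ax": 0, "ay": 0, "az": 0, "x": 0, "y": -0.033, "z": 0.027, "gripper": -0.2}

```text
clock: 59.92
tcp_pos: [0.4341, 0.3172, 0.2515]
orientation: [-98.4, 89.9, 47.0]
contact_force: [0.2, -0.3, -0.0]
finger_gap: 0.0525
```

Call:
servo_tool:
  commands:
    - {"ax": -10, "ay": 0, "az": 0, "x": 0, "y": 0, "z": 0, "gripper": -0.2}
    - {"ax": -10, "ay": 0, "az": 0, "x": 0, "y": 0, "z": 0, "gripper": -0.2}
    - {"ax": -10, "ay": 0, "az": 0, "x": 0, "y": 0, "z": 0, "gripper": -0.2}
    - {"ax": -10, "ay": 0, "az": 0, "x": 0, "y": 0, "z": 0, "gripper": -0.2}
    - {"ax": -8, "ay": 0, "az": 0, "x": 0, "y": 0, "z": 0, "gripper": -0.2}
    - {"ax": 0, "ay": 0, "az": 0, "x": 0, "y": 0, "z": 0, "gripper": -0.2}
    - {"ax": 0, "ay": 0, "az": 0, "x": 0, "y": 0, "z": 0, "gripper": -0.2}

```text
clock: 60.8
tcp_pos: [0.4343, 0.3158, 0.2507]
orientation: [-144.9, 90.0, 48.3]
contact_force: [-0.4, 0.2, -0.6]
finger_gap: 0.0524
```

```bash
python3 - <<'E'
from ant import *
T=toolT();s=sensors.observe();print(T[:3,3],T[:3,2],s['qpos'][5])
rodcheck([.432,.316],-166.7); ants(); grab('scene'); ants('scene')
plan([.432,.316,.004],103.3)
E
```

```text
[0.4343 0.3158 0.2507] [-0.9737 -0.2279 -0.0006] 46.219518731307055
t -0.04 o -0.0098..0.0054; t -0.02 o -0.0100..0.0055; t 0.00 o -0.0090..0.0055; t 0.02 o -0.0092..0.0068; t 0.03 o -0.0093..0.0068; t ends -0.0692 0.0703
wrist mid [0.4202 0.3155] ang->cap -166.3 len [121.  30.] brass 52 px [250. 155.]
scene mid [ 0.8814 -0.8454] ang->cap 90.5 len [ 50. 159.] brass 1 px [93. 94.]
scene mid [ 0.3871 -0.3003] ang->cap 53.5 len [163.  50.] brass 0 px [249. 139.]
scene mid [0.743  0.0393] ang->cap 83.5 len [109.  25.] brass 0 px [194. 246.]
scene mid [0.4329 0.3166] ang->cap -166.6 len [146.  35.] brass 11 px [323. 280.]
shift x 0.2464 y -0.0007 z 0.0022 ax -0.1 (other 179.9) q6 46
```

```bash
python3 - <<'E'
from h import *
a=load('scene'); b=grab('side')
rim=onz(a,[np.array((562,478))/1.5625],.095)[0]; rim2=onz(b,[np.array((288,216))/1.5625],.095)[0]
handle=onz(a,[np.array((572,462))/1.5625],.06)[0]
c=np.array([.4325,.317]); j=np.radians(103.3); y=np.array([np.cos(j),np.sin(j)]); x=np.array([y[1],-y[0]])
for n,p in(('rim scene',rim),('rim side',rim2),('handle',handle)): r=p[:2]-c; print(n,p,'along jaw %.3f across %.3f'%(r@y,r@x))
E
```

```text
rim scene [0.412 0.456 0.095] along jaw 0.140 across 0.012
rim side [0.4117 0.4544 0.095 ] along jaw 0.139 across 0.011
handle [0.3651 0.4289 0.06  ] along jaw 0.124 across -0.040
```

Call:
servo_tool:
  commands:
    - {"ax": 0, "ay": 0, "az": 0, "x": 0.04, "y": 0.0135, "z": -0.0085, "gripper": -0.6}
    - {"ax": 0, "ay": 0, "az": 0, "x": 0.05, "y": 0, "z": 0, "gripper": -0.6}
    - {"ax": 0, "ay": 0, "az": 0, "x": 0.04, "y": 0, "z": 0, "gripper": -0.6}
    - {"ax": 0, "ay": 0, "az": 0, "x": 0, "y": 0, "z": 0, "gripper": -0.6}

```text
clock: 61.45
tcp_pos: [0.4443, 0.3029, 0.1176]
orientation: [38.0, 89.6, -128.7]
contact_force: [0.5, 0.4, 0.3]
finger_gap: 0.0704
```

Call:
servo_tool:
  commands:
    - {"ax": 0, "ay": 0, "az": 0, "x": 0.025, "y": 0, "z": 0, "gripper": -0.6}
    - {"ax": 0, "ay": 0, "az": 0, "x": 0.025, "y": 0, "z": 0, "gripper": -0.6}
    - {"ax": 0, "ay": 0, "az": 0, "x": 0.025, "y": 0, "z": 0, "gripper": -0.6}
    - {"ax": 0, "ay": 0, "az": 0, "x": 0.022, "y": 0, "z": 0, "gripper": -0.6}
    - {"ax": 0, "ay": 0, "az": 0, "x": 0.012, "y": 0, "z": 0, "gripper": -0.6}
    - {"ax": 0, "ay": 0, "az": 0, "x": 0.007, "y": 0, "z": 0, "gripper": -0.6}
    - {"ax": 0, "ay": 0, "az": 0, "x": 0, "y": 0, "z": 0, "gripper": -0.6}

```text
clock: 62.32
tcp_pos: [0.4459, 0.305, 0.0046]
orientation: [-155.7, 90.0, 37.7]
contact_force: [-0.0, 0.4, -0.2]
finger_gap: 0.0702
```

Call:
servo_tool:
  commands:
    - {"ax": 0, "ay": 0, "az": 0, "x": 0, "y": 0, "z": 0, "gripper": -0.3}
    - {"ax": 0, "ay": 0, "az": 0, "x": 0, "y": 0, "z": 0, "gripper": 0}
    - {"ax": 0, "ay": 0, "az": 0, "x": 0, "y": 0, "z": 0, "gripper": 0.2}
    - {"ax": 0, "ay": 0, "az": 0, "x": 0, "y": 0, "z": 0, "gripper": 0.4}
    - {"ax": 0, "ay": 0, "az": 0, "x": 0, "y": 0, "z": 0, "gripper": 0.9}
    - {"ax": 0, "ay": 0, "az": 0, "x": 0, "y": 0, "z": 0, "gripper": 0.9}
    - {"ax": 0, "ay": 0, "az": 0, "x": 0, "y": 0, "z": 0, "gripper": 0.9}

```text
clock: 63.2
tcp_pos: [0.4457, 0.3047, 0.0042]
orientation: [-141.7, 90.0, 51.6]
contact_force: [-0.5, 1.0, 1.1]
finger_gap: 0.0177
```

Call:
servo_tool:
  commands:
    - {"ax": 0, "ay": 0, "az": 0, "x": -0.02, "y": 0, "z": 0, "gripper": 0.9}
    - {"ax": 0, "ay": 0, "az": 0, "x": -0.04, "y": 0, "z": 0, "gripper": 0.9}
    - {"ax": 0, "ay": 0, "az": 0, "x": -0.05, "y": 0, "z": 0, "gripper": 0.9}
    - {"ax": 0, "ay": 0, "az": 0, "x": -0.05, "y": 0, "z": 0, "gripper": 0.9}
    - {"ax": 0, "ay": 0, "az": 0, "x": -0.04, "y": 0, "z": 0, "gripper": 0.9}
    - {"ax": 0, "ay": 0, "az": 0, "x": 0, "y": 0, "z": 0, "gripper": 0.9}
    - {"ax": 0, "ay": 0, "az": 0, "x": 0, "y": 0, "z": 0, "gripper": 0.9}

```text
clock: 64.08
tcp_pos: [0.4451, 0.3041, 0.2034]
orientation: [10.6, 89.9, -156.1]
contact_force: [0.1, 0.2, -1.0]
finger_gap: 0.0178
```

```bash
python3 - <<'E'
from h import *
T=toolT();s=sensors.observe();print(T[:3,3],s['finger_gap'],s['contact_force'])
w=grab('wrist');g=cv2.cvtColor(w['im'],cv2.COLOR_BGR2GRAY)
z=T[2,3]+.012
for off in(-.013,0,.013):
  uv=proj(w,np.array([[*(T[:2,3]-T[:2,2]*d+T[:2,1]*off),z] for d in np.arange(.02,.11,.002)]))
  print(off,[int(g[int(v),int(u)]) if 0<=v<384 else -1 for u,v in uv])
E
```

```text
[0.4451 0.3041 0.2034] 0.01781084654678912 [ 0.0513  0.1511 -0.9639]
-0.013 [165, 166, 166, 166, 166, 166, 167, 166, 172, 30, 144, 141, 36, 38, 39, 40, 40, 42, 40, 24, 172, 166, 167, 166, 166, 165, 166, 166, 165, 166, 165, 165, 164, 164, 172, 114, 115, 114, 113, 113, 156, 155, 154, 151, 151]
0 [26, 30, 28, 28, 31, 29, 31, 32, 7, 39, 144, 143, 42, 47, 45, 45, 44, 45, 37, 6, 163, 168, 168, 169, 136, 167, 165, 166, 165, 166, 166, 165, 165, 165, 164, 165, 164, 164, 185, 211, 210, 210, 209, 209, 208]
0.013 [169, 168, 170, 169, 168, 168, 169, 170, 170, 21, 146, 145, 39, 36, 37, 33, 34, 32, 29, 0, 170, 167, 167, 166, 167, 166, 165, 165, 167, 166, 166, 164, 165, 164, 163, 164, 164, 213, 211, 211, 209, 210, 209, 210, 208]
```

Call:
servo_tool:
  commands:
    - {"ax": 10, "ay": 0, "az": 0, "x": 0, "y": 0, "z": 0, "gripper": 0.9}
    - {"ax": 10, "ay": 0, "az": 0, "x": 0, "y": 0, "z": 0, "gripper": 0.9}
    - {"ax": 10, "ay": 0, "az": 0, "x": 0, "y": 0, "z": 0, "gripper": 0.9}
    - {"ax": 10, "ay": 0, "az": 0, "x": 0, "y": 0, "z": 0, "gripper": 0.9}
    - {"ax": 8, "ay": 0, "az": 0, "x": 0, "y": 0, "z": 0, "gripper": 0.9}
    - {"ax": 0, "ay": 0, "az": 0, "x": 0, "y": 0, "z": 0, "gripper": 0.9}

```text
clock: 64.88
tcp_pos: [0.4452, 0.3041, 0.2026]
orientation: [85.8, 89.8, -128.8]
contact_force: [0.3, 1.0, -0.3]
finger_gap: 0.0177
```

```bash
python3 - <<'E'
from h import *
s=sensors.observe();print(s['tcp_pos'],s['finger_gap'],s['contact_force']); plan([*slot(-.0135,.066),.2],55.3)
E
```

```text
[0.4452 0.3041 0.2026] 0.01765319696748075 [ 0.3339  1.0128 -0.2894]
shift x 0.0038 y 0.4530 z -0.4089 ax 0.1 (other -179.9) q6 0
```

15 rows of y 0.0302, z -0.0273.

Call:
servo_tool:
  commands:
    - {"ax": 0, "ay": 0, "az": 0, "x": 0, "y": 0.0302, "z": -0.0273, "gripper": 0.9}
    - {"ax": 0, "ay": 0, "az": 0, "x": 0, "y": 0.0302, "z": -0.0273, "gripper": 0.9}
    - {"ax": 0, "ay": 0, "az": 0, "x": 0, "y": 0.0302, "z": -0.0273, "gripper": 0.9}
    - {"ax": 0, "ay": 0, "az": 0, "x": 0, "y": 0.0302, "z": -0.0273, "gripper": 0.9}
    - {"ax": 0, "ay": 0, "az": 0, "x": 0, "y": 0.0302, "z": -0.0273, "gripper": 0.9}
    - {"ax": 0, "ay": 0, "az": 0, "x": 0, "y": 0.0302, "z": -0.0273, "gripper": 0.9}
    - {"ax": 0, "ay": 0, "az": 0, "x": 0, "y": 0.0302, "z": -0.0273, "gripper": 0.9}
    - {"ax": 0, "ay": 0, "az": 0, "x": 0, "y": 0.0302, "z": -0.0273, "gripper": 0.9}

```text
clock: 65.88
tcp_pos: [0.4876, -0.0197, 0.2035]
orientation: [52.7, 89.9, -161.7]
contact_force: [0.3, 0.6, -1.2]
finger_gap: 0.0176
```

Call:
servo_tool:
  commands:
    - {"ax": 0, "ay": 0, "az": 0, "x": 0, "y": 0.0302, "z": -0.0273, "gripper": 0.9}
    - {"ax": 0, "ay": 0, "az": 0, "x": 0, "y": 0.0302, "z": -0.0273, "gripper": 0.9}
    - {"ax": 0, "ay": 0, "az": 0, "x": 0, "y": 0.0302, "z": -0.0273, "gripper": 0.9}
    - {"ax": 0, "ay": 0, "az": 0, "x": 0, "y": 0.0302, "z": -0.0273, "gripper": 0.9}
    - {"ax": 0, "ay": 0, "az": 0, "x": 0, "y": 0.0302, "z": -0.0273, "gripper": 0.9}
    - {"ax": 0, "ay": 0, "az": 0, "x": 0, "y": 0.0302, "z": -0.0273, "gripper": 0.9}
    - {"ax": 0, "ay": 0, "az": 0, "x": 0, "y": 0.0302, "z": -0.0267, "gripper": 0.9}
    - {"ax": 0, "ay": 0, "az": 0, "x": 0, "y": 0, "z": 0, "gripper": 0.9}

```text
clock: 66.88
tcp_pos: [0.5239, -0.3027, 0.2024]
orientation: [27.2, 89.8, 172.6]
contact_force: [0.1, 1.2, -0.7]
finger_gap: 0.0177
```

Call:
servo_tool:
  commands:
    - {"ax": 0, "ay": 0, "az": 0, "x": 0.02, "y": 0, "z": 0, "gripper": 0.9}
    - {"ax": 0, "ay": 0, "az": 0, "x": 0.018, "y": 0, "z": 0, "gripper": 0.9}
    - {"ax": 0, "ay": 0, "az": 0, "x": 0, "y": 0, "z": 0, "gripper": 0.9}

```text
clock: 67.25
tcp_pos: [0.5232, -0.2996, 0.1642]
orientation: [16.8, 89.8, 162.3]
contact_force: [0.5, 0.5, -0.5]
finger_gap: 0.0171
```

```bash
python3 - <<'E'
from ant import *
s=sensors.observe();print(s['tcp_pos'],s['finger_gap'],s['contact_force']); plan([*slot(-.0135,.066),.0865],55.3)
E
```

```text
[ 0.5232 -0.2996  0.1642] 0.017118621775419902 [ 0.4915  0.4642 -0.5495]
shift x 0.0777 y 0.0003 z -0.0021 ax 0.2 (other -179.8) q6 67
```

Call:
servo_tool:
  commands:
    - {"ax": 0, "ay": 0, "az": 0, "x": 0.02, "y": 0, "z": -0.002, "gripper": 0.9}
    - {"ax": 0, "ay": 0, "az": 0, "x": 0.025, "y": 0, "z": 0, "gripper": 0.9}
    - {"ax": 0, "ay": 0, "az": 0, "x": 0.017, "y": 0, "z": 0, "gripper": 0.9}
    - {"ax": 0, "ay": 0, "az": 0, "x": 0.01, "y": 0, "z": 0, "gripper": 0.9}
    - {"ax": 0, "ay": 0, "az": 0, "x": 0.006, "y": 0, "z": 0, "gripper": 0.9}
    - {"ax": 0, "ay": 0, "az": 0, "x": 0, "y": 0, "z": 0, "gripper": 0.9}
    - {"ax": 0, "ay": 0, "az": 0, "x": 0, "y": 0, "z": 0, "gripper": 0.9}

```text
clock: 68.12
tcp_pos: [0.5265, -0.3018, 0.0888]
orientation: [-165.8, 89.9, -20.5]
contact_force: [0.1, -0.4, 0.3]
finger_gap: 0.0176
```

Call:
servo_tool:
  commands:
    - {"ax": 0, "ay": 0, "az": 0, "x": 0, "y": 0, "z": 0, "gripper": 0.5}
    - {"ax": 0, "ay": 0, "az": 0, "x": 0, "y": 0, "z": 0, "gripper": 0.4}
    - {"ax": 0, "ay": 0, "az": 0, "x": 0, "y": 0, "z": 0, "gripper": 0.4}
    - {"ax": 0, "ay": 0, "az": 0, "x": -0.015, "y": 0, "z": 0, "gripper": 0.4}
    - {"ax": 0, "ay": 0, "az": 0, "x": -0.03, "y": 0, "z": 0, "gripper": 0.4}
    - {"ax": 0, "ay": 0, "az": 0, "x": -0.04, "y": 0, "z": 0, "gripper": 0.4}
    - {"ax": 0, "ay": 0, "az": 0, "x": -0.045, "y": 0, "z": 0, "gripper": 0.6}
    - {"ax": 0, "ay": 0, "az": 0, "x": -0.05, "y": 0, "z": 0, "gripper": 0.6}

```text
clock: 69.12
tcp_pos: [0.5257, -0.3016, 0.2706]
orientation: [176.6, 90.0, -38.0]
contact_force: [1.4, -1.0, -0.6]
finger_gap: 0.0179
```

Call:
servo_tool:
  commands:
    - {"ax": 0, "ay": 0, "az": 0, "x": -0.02, "y": 0.03, "z": 0.04, "gripper": 0.6}
    - {"ax": 0, "ay": 0, "az": 0, "x": -0.02, "y": 0.03, "z": 0.03, "gripper": 0.6}
    - {"ax": 0, "ay": 0, "az": 0, "x": 0, "y": 0, "z": 0.03, "gripper": 0.6}
    - {"ax": 0, "ay": 0, "az": 0, "x": 0, "y": 0, "z": 0.02, "gripper": 0.6}
    - {"ax": 0, "ay": 0, "az": 0, "x": 0, "y": 0, "z": 0, "gripper": 0.6}
    - {"ax": 0, "ay": 0, "az": 0, "x": 0, "y": 0, "z": 0, "gripper": 0.6}

```text
clock: 69.88
tcp_pos: [0.3939, -0.2828, 0.3082]
orientation: [162.0, 90.0, -52.6]
contact_force: [0.1, 0.9, 0.2]
finger_gap: 0.0175
```

```bash
python3 - <<'E'
from h import *
w=grab('wrist');a=grab('scene');s=sensors.observe();T=toolT();print(T,s['contact_force'])
hc=np.array([.3638,-.2732]); plan([*(hc-.035*ux),.2],55.3)
cv2.imwrite('pics/w13.png',np.hstack([cv2.resize(w['im'],(400,300),interpolation=cv2.INTER_AREA),cv2.resize(a['im'][60:285,100:400],(400,300),interpolation=cv2.INTER_CUBIC)]))
E
```

```text
[[-0.0009 -0.5683 -0.8228  0.3939]
 [ 0.0001 -0.8228  0.5683 -0.2829]
 [-1.      0.0004  0.0008  0.3078]
 [ 0.      0.      0.      1.    ]] [-0.021  -0.714  -0.1291]
shift x 0.1078 y 0.0091 z 0.0652 ax 0.1 (other -179.9) q6 68
```

View pics/w13.png

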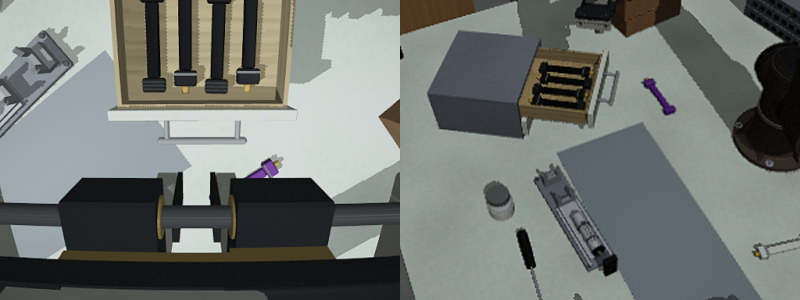

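The drawer holds four antennas side by side and the mat and tester are empty. Next I shut the drawer.

Call:
servo_tool:
  commands:
    - {"ax": 0, "ay": 0, "az": 0, "x": 0.02, "y": 0.009, "z": 0.028, "gripper": 0.6}
    - {"ax": 0, "ay": 0, "az": 0, "x": 0.03, "y": 0, "z": 0.028, "gripper": 0.6}
    - {"ax": 0, "ay": 0, "az": 0, "x": 0.04, "y": 0, "z": 0, "gripper": 0.6}
    - {"ax": 0, "ay": 0, "az": 0, "x": 0.04, "y": 0, "z": 0, "gripper": 0.6}
    - {"ax": 0, "ay": 0, "az": 0, "x": 0.04, "y": 0, "z": 0, "gripper": 0.6}
    - {"ax": 0, "ay": 0, "az": 0, "x": 0, "y": 0, "z": 0, "gripper": 0.6}

```text
clock: 70.72
tcp_pos: [0.3403, -0.2579, 0.1357]
orientation: [21.7, 89.6, 167.0]
contact_force: [0.1, 0.4, 0.1]
finger_gap: 0.0178
```

Call:
servo_tool:
  commands:
    - {"ax": 0, "ay": 0, "az": 0, "x": 0.02, "y": 0, "z": 0, "gripper": 0.6}
    - {"ax": 0, "ay": 0, "az": 0, "x": 0.018, "y": 0, "z": 0, "gripper": 0.6}
    - {"ax": 0, "ay": 0, "az": 0, "x": 0.01, "y": 0, "z": 0, "gripper": 0.6}
    - {"ax": 0, "ay": 0, "az": 0, "x": 0, "y": 0, "z": 0, "gripper": 0.6}

```text
clock: 71.22
tcp_pos: [0.3425, -0.2585, 0.0905]
orientation: [68.3, 90.0, -146.3]
contact_force: [-0.8, -0.0, 0.4]
finger_gap: 0.0175
```

```bash
python3 - <<'E'
from h import *
s=sensors.observe();print(s['tcp_pos'],s['contact_force'],(s['tcp_pos'][:2]-np.array([.3638,-.2732]))@np.c_[ux,uy]); plan([*(np.array([.3638,-.2732])+(.1816-.015)*ux),.09],55.3)
E
```

```text
[ 0.3425 -0.2585  0.0905] [-0.7611 -0.0245  0.4378] [-0.0259 -0.0001]
shift x 0.0005 y 0.0001 z -0.1925 ax 0.1 (other -179.9) q6 66
```

Push 0.180 m first, gently, then creep.

Call:
servo_tool:
  commands:
    - {"ax": 0, "ay": 0, "az": 0, "x": 0, "y": 0, "z": -0.005, "gripper": 0.6}
    - {"ax": 0, "ay": 0, "az": 0, "x": 0, "y": 0, "z": -0.006, "gripper": 0.6}
    - {"ax": 0, "ay": 0, "az": 0, "x": 0, "y": 0, "z": -0.008, "gripper": 0.6}
    - {"ax": 0, "ay": 0, "az": 0, "x": 0, "y": 0, "z": -0.012, "gripper": 0.6}
    - {"ax": 0, "ay": 0, "az": 0, "x": 0, "y": 0, "z": -0.014, "gripper": 0.6}
    - {"ax": 0, "ay": 0, "az": 0, "x": 0, "y": 0, "z": -0.014, "gripper": 0.6}
    - {"ax": 0, "ay": 0, "az": 0, "x": 0, "y": 0, "z": -0.014, "gripper": 0.6}
    - {"ax": 0, "ay": 0, "az": 0, "x": 0, "y": 0, "z": -0.014, "gripper": 0.6}

```text
clock: 72.22
tcp_pos: [0.4144, -0.3084, 0.0899]
orientation: [14.9, 90.0, 160.2]
contact_force: [-1.4, 1.4, 0.9]
finger_gap: 0.0174
```

Call:
servo_tool:
  commands:
    - {"ax": 0, "ay": 0, "az": 0, "x": 0, "y": 0, "z": -0.014, "gripper": 0.6}
    - {"ax": 0, "ay": 0, "az": 0, "x": 0, "y": 0, "z": -0.014, "gripper": 0.6}
    - {"ax": 0, "ay": 0, "az": 0, "x": 0, "y": 0, "z": -0.014, "gripper": 0.6}
    - {"ax": 0, "ay": 0, "az": 0, "x": 0, "y": 0, "z": -0.014, "gripper": 0.6}
    - {"ax": 0, "ay": 0, "az": 0, "x": 0, "y": 0, "z": -0.012, "gripper": 0.6}
    - {"ax": 0, "ay": 0, "az": 0, "x": 0, "y": 0, "z": -0.009, "gripper": 0.6}
    - {"ax": 0, "ay": 0, "az": 0, "x": 0, "y": 0, "z": -0.006, "gripper": 0.6}
    - {"ax": 0, "ay": 0, "az": 0, "x": 0, "y": 0, "z": 0, "gripper": 0.6}

```text
clock: 73.22
tcp_pos: [0.4823, -0.3554, 0.0902]
orientation: [172.6, 90.0, -42.1]
contact_force: [0.4, 0.1, 0.2]
finger_gap: 0.0176
```

Call:
servo_tool:
  commands:
    - {"ax": 0, "ay": 0, "az": 0, "x": 0, "y": 0, "z": -0.003, "gripper": 0.6}
    - {"ax": 0, "ay": 0, "az": 0, "x": 0, "y": 0, "z": -0.003, "gripper": 0.6}
    - {"ax": 0, "ay": 0, "az": 0, "x": 0, "y": 0, "z": 0, "gripper": 0.6}

```text
clock: 73.6
tcp_pos: [0.4871, -0.3586, 0.0902]
orientation: [-177.0, 90.0, -31.6]
contact_force: [-0.5, 0.2, -0.9]
finger_gap: 0.0175
```

Call:
servo_tool:
  commands:
    - {"ax": 0, "ay": 0, "az": 0, "x": 0, "y": 0, "z": -0.004, "gripper": 0.6}
    - {"ax": 0, "ay": 0, "az": 0, "x": 0, "y": 0, "z": -0.004, "gripper": 0.6}
    - {"ax": 0, "ay": 0, "az": 0, "x": 0, "y": 0, "z": -0.003, "gripper": 0.6}
    - {"ax": 0, "ay": 0, "az": 0, "x": 0, "y": 0, "z": 0, "gripper": 0.6}

```text
clock: 74.1
tcp_pos: [0.4963, -0.3649, 0.0901]
orientation: [-177.1, 90.0, -31.8]
contact_force: [-0.1, 0.2, 0.5]
finger_gap: 0.0176
```

Call:
servo_tool:
  commands:
    - {"ax": 0, "ay": 0, "az": 0, "x": 0, "y": 0, "z": -0.002, "gripper": 0.6}
    - {"ax": 0, "ay": 0, "az": 0, "x": 0, "y": 0, "z": -0.002, "gripper": 0.6}
    - {"ax": 0, "ay": 0, "az": 0, "x": 0, "y": 0, "z": 0, "gripper": 0.6}

```text
clock: 74.47
tcp_pos: [0.4981, -0.3663, 0.0899]
orientation: [4.4, 89.9, 149.8]
contact_force: [-4.5, 4.4, 2.7]
finger_gap: 0.0174
```

Call:
servo_tool:
  commands:
    - {"ax": 0, "ay": 0, "az": 0, "x": 0, "y": 0, "z": -0.002, "gripper": 0.6}
    - {"ax": 0, "ay": 0, "az": 0, "x": 0, "y": 0, "z": 0, "gripper": 0.6}

```text
clock: 74.72
tcp_pos: [0.4981, -0.3664, 0.0898]
orientation: [3.8, 89.7, 149.1]
contact_force: [-8.4, 8.6, 8.8]
finger_gap: 0.0177
```

Call:
servo_tool:
  commands:
    - {"ax": 0, "ay": 0, "az": 0, "x": 0, "y": 0, "z": -0.0015, "gripper": 0.6}
    - {"ax": 0, "ay": 0, "az": 0, "x": 0, "y": 0, "z": 0, "gripper": 0.6}

```text
clock: 74.97
tcp_pos: [0.4982, -0.3664, 0.0898]
orientation: [3.3, 89.5, 148.7]
contact_force: [-11.6, 12.6, 12.1]
finger_gap: 0.0176
```

Call:
servo_tool:
  commands:
    - {"ax": 0, "ay": 0, "az": 0, "x": 0, "y": 0, "z": 0.01, "gripper": 0.6}
    - {"ax": 0, "ay": 0, "az": 0, "x": 0, "y": 0, "z": 0.02, "gripper": 0.6}
    - {"ax": 0, "ay": 0, "az": 0, "x": -0.03, "y": 0, "z": 0.01, "gripper": 0.6}
    - {"ax": 0, "ay": 0, "az": 0, "x": -0.05, "y": 0, "z": 0, "gripper": 0.6}
    - {"ax": 0, "ay": 0, "az": 0, "x": -0.06, "y": 0, "z": 0, "gripper": 0.6}
    - {"ax": 0, "ay": 0, "az": 0, "x": -0.06, "y": 0, "z": 0, "gripper": 0.6}
    - {"ax": 0, "ay": 0, "az": 0, "x": 0, "y": 0, "z": 0, "gripper": 0.6}
    - {"ax": 0, "ay": 0, "az": 0, "x": 0, "y": 0, "z": 0, "gripper": 0.6}

```text
clock: 75.97
tcp_pos: [0.4692, -0.3461, 0.2902]
orientation: [-150.0, 89.9, -4.6]
contact_force: [-0.4, 0.3, -2.1]
finger_gap: 0.0177
```

```bash
python3 - <<'E'
from ant import *
w=grab('wrist');s=sensors.observe();T=toolT();print(T[:3,3],s['contact_force'])
# profile along unit x through several lateral lines at the unit's top height, from the handle (shut: x=-0.050 of front edge) inwards
F=np.array([.5643,-.383]) # unit front edge middle
g=w['im']
for yy in(-.03,0.03):
    print(yy)
    for x in np.arange(-.07,.02,.003):
        u,v=proj(w,[[*(F+x*ux+yy*uy),.135]])[0]
        if 0<=u<511 and 0<=v<383: print('%.3f'%x,g[int(v),int(u)].tolist(),end=' ')
    print()
a=grab('scene'); ants('scene')
hsv=cv2.cvtColor(a['im'],cv2.COLOR_BGR2HSV); m=(hsv[...,0]>10)&(hsv[...,0]<28)&(hsv[...,1]>80)&(hsv[...,2]>60)
print('wood px near drawer',m[85:170,190:260].sum())
E
```

```text
[ 0.4688 -0.346   0.2893] [-0.8657 -0.4666  0.3351]
-0.03
-0.070 [199, 205, 196] -0.067 [200, 206, 196] -0.064 [198, 204, 194] -0.061 [196, 202, 192] -0.058 [198, 204, 194] -0.055 [198, 203, 193] -0.052 [175, 180, 171] -0.049 [160, 157, 150] -0.046 [160, 159, 153] -0.043 [118, 116, 111] -0.040 [99, 96, 91] -0.037 [202, 208, 198] -0.034 [196, 202, 191] -0.031 [199, 204, 195] -0.028 [141, 146, 137] -0.025 [140, 145, 137] -0.022 [139, 144, 136] -0.019 [205, 210, 200] -0.016 [150, 157, 148] -0.013 [205, 211, 205] -0.010 [197, 203, 199] -0.007 [196, 204, 199] -0.004 [198, 203, 199] -0.001 [194, 201, 194] 0.002 [157, 148, 140] 0.005 [157, 151, 143] 0.008 [156, 149, 140] 0.011 [157, 148, 140] 0.014 [156, 148, 141] 0.017 [157, 149, 141] 0.020 [156, 148, 141] 
0.03
-0.070 [200, 206, 196] -0.067 [199, 204, 195] -0.064 [198, 203, 194] -0.061 [200, 205, 196] -0.058 [199, 204, 195] -0.055 [198, 203, 193] -0.052 [188, 194, 184] -0.049 [161, 159, 153] -0.046 [154, 152, 144] -0.043 [99, 96, 91] -0.040 [199, 206, 195] -0.037 [200, 205, 196] -0.034 [200, 205, 195] -0.031 [198, 204, 194] -0.028 [199, 204, 194] -0.025 [199, 204, 196] -0.022 [201, 205, 197] -0.019 [197, 203, 194] -0.016 [90, 98, 92] -0.013 [206, 208, 204] -0.010 [204, 204, 198] -0.007 [198, 202, 197] -0.004 [193, 202, 195] -0.001 [171, 181, 172] 0.002 [153, 146, 138] 0.005 [152, 144, 136] 0.008 [150, 143, 136] 0.011 [149, 142, 134] 0.014 [151, 143, 135] 0.017 [152, 144, 136] 0.020 [150, 144, 135] 
scene mid [ 0.8814 -0.8444] ang->cap 90.5 len [ 50. 161.] brass 0 px [93. 94.]
scene mid [0.743  0.0393] ang->cap 84.8 len [109.  25.] brass 0 px [194. 246.]
wood px near drawer 0
```

```bash
python3 -c "
from station import finish_job
print(finish_job())"
```

```text
the job is handed in; nothing more can be done
None
```

The job is done and handed in at about 76 s, well under the 210 s limit.

- **Pull test:** I laid one black antenna in the forks and hooked the paddle with the fingers either side of its rod. I held the pointer ring on the heavy band for about 6 s. The wrist force read about 15.1 N throughout, which is about 40 mm of draw, so it never neared the end of the scale. I then let the paddle back in; the ring stood at its rest position again, 39.5 mm from the band by the camera.
- **Drawer:** I pulled the top drawer to its stop and laid all four black antennas in it side by side. One of them had been knocked about 4 cm aside earlier, so I located it again before picking it up. I then pushed the drawer in until it stood firm, with the push force rising and no further movement.

**Last checks:** The scene camera found no black antenna left on the mat or in the tester. The drawer front sits flush against the unit with no wood showing. I never touched the router, mug, jar, screwdriver or the white and purple look-alikes, and the gripper ended clear of everything.

**Weak points:**
- **Fork position:** My first estimate from the scene and side cameras was about 12 mm off the wrist camera's, so I used the wrist camera's.
- **Last antenna:** It was slid about 15 mm sideways as the jaws closed, because I offset the grip to stay clear of the mug, and it was let go about 4 mm above the drawer floor.
- **After shutting:** I checked the closed drawer by pixel values only, because my picture views were used up.

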